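Pin and hang the battery packs

ROBOT

A 6-joint arm with a two-finger parallel gripper is mounted at the origin on the work surface. World frame = base frame: x ahead of the robot, y to its left, z up, the work surface at z = 0. Lengths are in mm, angles in degrees, forces in N, time in s.
With the tool pointing down it reaches from about 350 to 850 mm from the base axis. Payload 8.1 kg.
Tool frame: the origin (TCP) lies midway between the tips of the shut fingers; the grasp point (between the pads) lies 19 mm behind it; z points along the fingers, y is the line along which they close (so a half turn about z gives the same grasp; the last joint's range is limited). The gripper opens to 93 mm and grips with 3 to 60 N. Pads are 15 mm wide; open, the fingers measure 128 mm over their backs; the gripper's body (75 mm by 188 mm) begins 65 mm behind the grasp point.
Start: joints at [69.763, 7.471, 85.268, -0, 87.261, -4.893], TCP at [158.744, 578.624, 185.035] pointing down, gripper open.
Joint ranges: [-169.43, 169.43], [-51.17, 129.36], [1.28, 143.12], [-76.62, 256.62], [0, 156.53], [-152.29, 152.29]. Speed limits (degrees/s): [136.94, 136.94, 159.86, 180, 180, 180].

INTERFACE

Orientations are given as a 3x3 rotation matrix whose columns are the frame's x, y, z axes.
In Python, from station import robot gives the robot as it stands.
- The arm moves only by the tool send_rows, never from a script. Its argument "series" is a list of rows, each a list of 5 numbers: the shift along the world's x, y, z in m, then the turn about the world's z in degrees, then the opening, from 0 (shut) to 1 (fully open). A call has 1 to 10 rows; each row shifts and turns the commanded pose from where the row before left it; what a row does not reach is not made up. A row lasts 1/12 s, in which the tool goes at most 41.7 mm and 7.16 degrees, less where a joint would pass 70% of its speed; a pose out of reach is approached as far as the arm can. A call with a gripper value outside its range is refused whole. The fingers move at their own pace and stop on an object; the grip force is fixed at half the most. Time passes only in rows, so rows that do not move let the fingers close. It gives the time, the measured TCP pose, the force, the opening and the grip force at its end, in the units of the state.
- robot.state(): the state, without advancing time (a new reading comes with each control period).
- robot.grab_frame(name): name is "side" or "top"; returns (picture, depth): 384x512x3 uint8, red, green, blue; 384x512 float32, mm along the optical axis (not along the pixel's ray), 0 where there is no reading.
- robot.calibration(name): a dict with "mtx" (3x3 intrinsics, pixels), "world_to_cam" (4x4, takes a point from world to camera coordinates). Camera axes: x right, y up, looking along -z (the intrinsics and any distortion apply to the point x, -y, -z); pixel columns grow to the right and rows downward; lengths in mm; the calibration is good to about 2 mm. A picture is of the moment at which its call begins. calibration takes no time and is no camera call.
- robot.hand_in(): hands the job in; it is judged then, once.
The state is a dict: "time_s": time; "joint_positions": joint angles; "joint_velocities": joint speeds; "tau": joint torques, N m; "eef_pos": TCP position; "ee_rot": TCP orientation; "contact_force": force on the tool from outside, world axes, zero at the start; "wrist_torque": the same for the moment, N m; "finger_gap": finger opening in mm; "gripper_force": force on a finger pad.
Only numpy, scipy, OpenCV 4.12 (cv2) and the standard library are available. Lean on these libraries where they do the work, as an engineer would, in place of code of your own. Each camera call takes 0.05 s, during which the arm holds its last target. There are 200 camera calls.

TASK

Lock the carry handles of the battery packs standing on the bench: with the mallet drive both sprung pins of every pack fully home, and when all are home stand the mallet on its head back on its rubber pad. Hang every pack by its handle on the rack, each on its own double hook, upright, not left swinging, and only then throw the charger's lever fully over. Never press a pin with the fingers or lift a pack before its pins are home, and do not knock over the bottle or the jar.

Things in the scene. Friction and masses are not known exactly. Their poses are not given: they have to be found in the camera images.
- mallet: nylon mallet, 200 mm, 0.36 kg, standing on its head on the pad. Head: upright cylinder 50 mm across, 90 mm tall; lower face strikes. Origin: centre of the lower face; z up the head's axis. Straight wooden handle along the mallet's -x, 45 mm above the origin, from x = -25 to -175 mm, 18 mm wide (y), 26 mm high. Centre of mass about 10 mm from the head's axis towards the handle
- pad: black rubber pad 100 x 100 x 6 mm, fixed on the table, the mallet's standing place. Origin: centre of its underside, so its top is 6 mm above the origin
- rack: fixed steel rack: level bar 16 mm thick along its y, axis 250 mm above the table, posts at y = +-275 mm. Three double hooks at y = -165, 0, 165 mm reach to its -x (the robot): each two level prongs 8 mm thick, 60 mm apart (centres), axes 250 mm up, ending at x = -103 mm in an upturned tip, top 268 mm up. Origin: on the table under the bar's middle; z up
- hook1 (a point): middle of the double hook at the rack's right-hand end (-y): midway between its two prongs, level with their upper surfaces (254 mm above the table), 60 mm out from the bar's axis and about 40 mm inside the upturned tips. Axes as the rack's
- hook2 (a point): middle of the double hook at the rack's middle: midway between its two prongs, level with their upper surfaces (254 mm above the table), 60 mm out from the bar's axis and about 40 mm inside the upturned tips. Axes as the rack's
- hook3 (a point): middle of the double hook at the rack's left-hand end (+y): midway between its two prongs, level with their upper surfaces (254 mm above the table), 60 mm out from the bar's axis and about 40 mm inside the upturned tips. Axes as the rack's
- pack1: battery pack, black with yellow top, 120 (x) x 110 (y) x 60 (z) mm, 0.6 kg, all alike; may be absent. Origin: centre of underside, z up. Carry handle, 12 mm round black bar, stands over its middle as a square arch along y: legs at y = +-50 mm, top bar's axis 125 mm above the underside (59 mm free under it, 88 mm between legs). Two steel drive pins on top at x = -42 mm, y = 28 and -28 mm
- bail1 (a point): middle of the handle's top bar of pack 1, on the bar's axis, 125 mm above the pack's underside; axes as the pack's
- pin1a (a joint): steel sprung drive pin of pack 1 at x = -42, y = +28 mm: how far it is driven down, 0 to 0.016 m; 0 = standing proud, 0.016 = home. Head 18 mm across; its flat top is 81 mm above the pack's underside at 0 and 65 mm when home. Takes about 6 to 10 N to move and stays where it is driven
- pin1b (a joint): steel sprung drive pin of pack 1 at x = -42, y = -28 mm: how far it is driven down, 0 to 0.016 m; 0 = standing proud, 0.016 = home. Head 18 mm across; its flat top is 81 mm above the pack's underside at 0 and 65 mm when home. Takes about 6 to 10 N to move and stays where it is driven
- pack2: battery pack, black with yellow top, 120 (x) x 110 (y) x 60 (z) mm, 0.6 kg, all alike; may be absent. Origin: centre of underside, z up. Carry handle, 12 mm round black bar, stands over its middle as a square arch along y: legs at y = +-50 mm, top bar's axis 125 mm above the underside (59 mm free under it, 88 mm between legs). Two steel drive pins on top at x = -42 mm, y = 28 and -28 mm
- bail2 (a point): middle of the handle's top bar of pack 2, on the bar's axis, 125 mm above the pack's underside; axes as the pack's
- pin2a (a joint): steel sprung drive pin of pack 2 at x = -42, y = +28 mm: how far it is driven down, 0 to 0.016 m; 0 = standing proud, 0.016 = home. Head 18 mm across; its flat top is 81 mm above the pack's underside at 0 and 65 mm when home. Takes about 6 to 10 N to move and stays where it is driven
- pin2b (a joint): steel sprung drive pin of pack 2 at x = -42, y = -28 mm: how far it is driven down, 0 to 0.016 m; 0 = standing proud, 0.016 = home. Head 18 mm across; its flat top is 81 mm above the pack's underside at 0 and 65 mm when home. Takes about 6 to 10 N to move and stays where it is driven
- pack3: battery pack, black with yellow top, 120 (x) x 110 (y) x 60 (z) mm, 0.6 kg, all alike; may be absent. Origin: centre of underside, z up. Carry handle, 12 mm round black bar, stands over its middle as a square arch along y: legs at y = +-50 mm, top bar's axis 125 mm above the underside (59 mm free under it, 88 mm between legs). Two steel drive pins on top at x = -42 mm, y = 28 and -28 mm
- bail3 (a point): middle of the handle's top bar of pack 3, on the bar's axis, 125 mm above the pack's underside; axes as the pack's
- pin3a (a joint): steel sprung drive pin of pack 3 at x = -42, y = +28 mm: how far it is driven down, 0 to 0.016 m; 0 = standing proud, 0.016 = home. Head 18 mm across; its flat top is 81 mm above the pack's underside at 0 and 65 mm when home. Takes about 6 to 10 N to move and stays where it is driven
- pin3b (a joint): steel sprung drive pin of pack 3 at x = -42, y = -28 mm: how far it is driven down, 0 to 0.016 m; 0 = standing proud, 0.016 = home. Head 18 mm across; its flat top is 81 mm above the pack's underside at 0 and 65 mm when home. Takes about 6 to 10 N to move and stays where it is driven
- charge (a joint): black toggle lever on the small grey charger box at the left of the bench: 0 = off, leaning to the box's -x (the robot); it swings towards +x, 1.0 rad = fully over, on. Light to push; stays where it is left
- charge_tip (a point): tip of that lever, 70 mm from its pivot, which is 72 mm above the table over the box's centre; the box (100 x 76 x 50 mm, fixed) is below it. Axes as the lever's
- charger: the charger box, 100 (x) x 76 (y) x 50 mm, fixed; the lever stands on its top. Origin: centre of its underside, x along the lever's throw
- fluxbottle: bystander: bottle 44 mm across, 100 mm tall, standing; origin at the centre of its underside, z up
- pastejar: bystander: jar 56 mm across, 50 mm tall, standing; origin at the centre of its underside, z up
Not all that is in view belongs to the job. What is shaped like the charger but pink is not meant.

How it is judged:
By the outcome, as a careful person would: the job done as asked, in the order asked, and still so for the second after the job is handed in, with the robot touching nothing.
Of pack1, pack2, pack3 only 2 to 3 are there at a start; the rules pass over those that are not, and their reading is None.
At some moment in a run one of pack1, pack2, pack3 may be knocked a few centimetres aside while the robot is not near it.
It also fails if it takes over 208 s, if anything falls off the work surface, if the arm or the gripper's body presses on something with over 40 N, if the wrist force passes 120 N, or if a joint passes its speed limit or range.

## Working session

There is one attempt and no reset: what is moved stays moved. The work goes in short steps, Python scripts to look and compute and a tool call to move; the robot and the scene stay as the last step left them, time stands still between calls to the robot, and variables do not carry over. Pictures are saved under pics/ and viewed, at most 14 in all, crops included, and the job is handed in when it is done.

Besides the shell and the picture viewer there is one more tool, called after "Call:" as name(argument=value, ...), one argument or row to a line, values as JSON. send_rows: Moves the arm, as the interface text tells. Its arguments: {"type":"object","properties":{"series":{"type":"array"}},"required":["series"]}

```bash
mkdir -p pics
cat > h.py <<'E'
import numpy as np, cv2, json
from station import robot
def grab(n):
    im,d=robot.grab_frame(n); return im.copy(),d.copy()
def save(im,f,s=1.5): cv2.imwrite(f,cv2.resize(im[:,:,::-1],None,fx=s,fy=s,interpolation=cv2.INTER_CUBIC))
def pts(n,d):
    c=robot.calibration(n);K=np.array(c["mtx"]);T=np.linalg.inv(np.array(c["world_to_cam"]))
    v,u=np.mgrid[:d.shape[0],:d.shape[1]]
    x=(u-K[0,2])/K[0,0]*d;y=(v-K[1,2])/K[1,1]*d
    P=np.stack([x,-y,-d,np.ones_like(d)],-1)@T.T
    P=P[...,:3];P[d<=0]=np.nan
    return P
def proj(n,p):
    c=robot.calibration(n);K=np.array(c["mtx"]);q=np.array(c["world_to_cam"])@np.r_[p,1]
    return K[0,0]*q[0]/-q[2]+K[0,2],K[1,1]*-q[1]/-q[2]+K[1,2]
E
python3 - <<'E'
from h import *
for n in("side","top"):
    im,d=grab(n);save(im,f"pics/{n}0.png");np.savez(f"/tmp/{n}0.npz",im=im,d=d)
    c=robot.calibration(n);print(n,{k:(np.round(v,3).tolist() if k!='x' else v) for k,v in c.items()})
print(robot.state())
E
```

```text
side {'mtx': [[379.601, 0.0, 254.358], [0.0, 379.601, 180.805], [0.0, 0.0, 1.0]], 'world_to_cam': [[0.948, -0.318, 0.018, -479.527], [0.221, 0.698, 0.681, -260.474], [-0.229, -0.641, 0.732, -1046.612], [0.0, 0.0, 0.0, 1.0]]}
top {'mtx': [[358.043, 0.0, 253.96], [0.0, 358.043, 192.985], [0.0, 0.0, 1.0]], 'world_to_cam': [[-0.012, -1.0, -0.007, 24.717], [0.994, -0.013, 0.108, -536.844], [-0.108, -0.005, 0.994, -1074.791], [0.0, 0.0, 0.0, 1.0]]}
{'time_s': 0.1, 'joint_positions': array([ 6.97618185e+01,  7.50930512e+00,  8.53235156e+01,  5.16741372e-04,
        8.72612121e+01, -4.89265861e+00]), 'joint_velocities': array([ 0.02268002, -0.17946261, -0.09284899, -0.02717215,  0.0319697 ,
        0.08277311]), 'tau': array([ 1.73945336e-03, -5.61336422e+01, -4.93100202e+01,  7.70903192e-02,
        2.88720924e-02, -4.48709230e-07]), 'eef_pos': array([158.55731947, 578.0818806 , 184.10321539]), 'ee_rot': array([[-9.64347302e-01,  2.64639283e-01, -5.76175776e-04],
       [ 2.64639868e-01,  9.64346089e-01, -1.53674343e-03],
       [ 1.48950176e-04, -1.63443346e-03, -9.99998653e-01]]), 'contact_force': array([-0.23424912, -0.44455767, -0.34221988]), 'wrist_torque': array([ 0.00277602,  0.02228941, -0.01209454]), 'gripper_force': 0.0, 'finger_gap': 92.73649805149454}
```

View pics/top0.png

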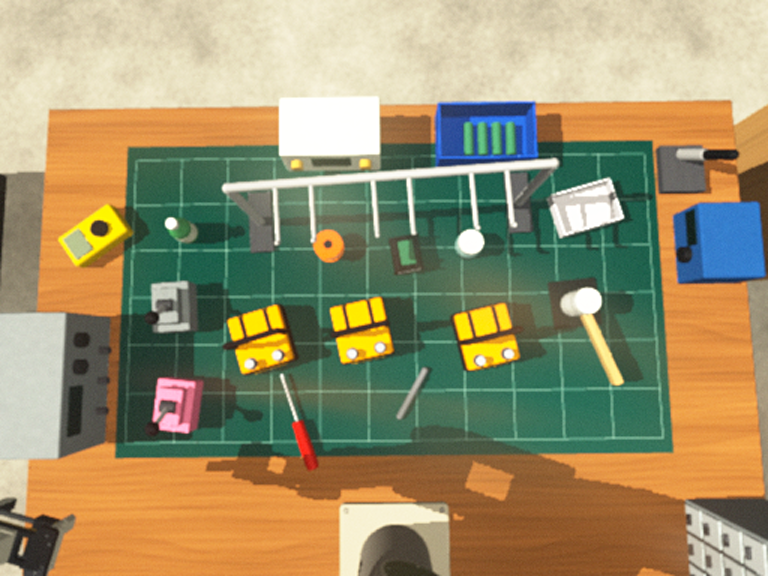

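View pics/side0.png

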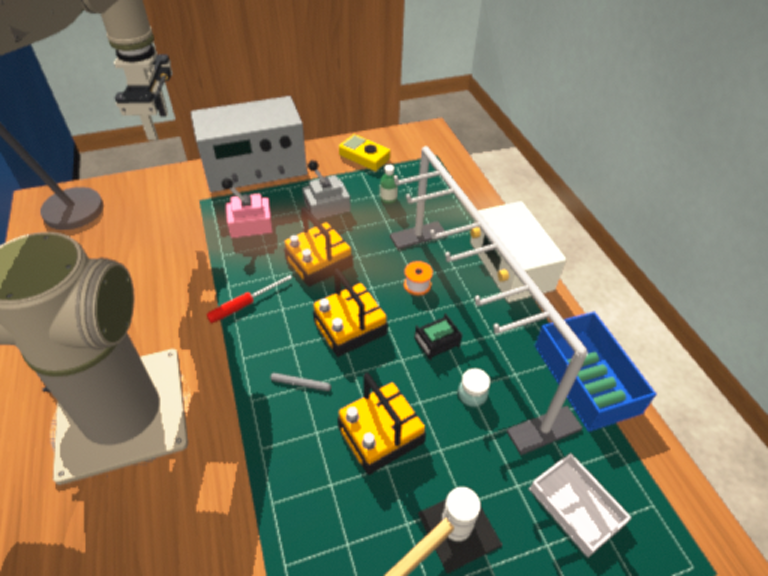

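Top view (768-px picture): the three packs are the yellow blocks at (261,340), (362,330) and (487,337). The mallet head is at (580,300) on the black pad, with its handle running to (617,380). The grey charger is at (172,305), with its pink look-alike at (177,405). The bottle is at (180,230). The white jar is at (470,243), and the orange spool at (328,245) is only clutter. The rack bar runs from (228,188) to (555,163).

Likely confusions:
- **Mallet:** grey rod (412,393), screwdriver (300,430), tool block (690,165)
- **Charger:** pink box (177,405)
- **Packs:** yellow meter (95,235)

I chose by the description in each case.

```bash
cat >> h.py <<'E'
def comps(mask,amin):
    n,l,s,c=cv2.connectedComponentsWithStats(mask.astype(np.uint8),connectivity=8)
    return [l==i for i in range(1,n) if s[i,4]>=amin]
def rect(xy):
    (cx,cy),(w,h),a=cv2.minAreaRect(np.float32(xy)); return np.round([cx,cy,w,h,a],1)
def packs(im,P,v=True):
    hsv=cv2.cvtColor(im,cv2.COLOR_RGB2HSV)
    M=(hsv[...,0]>15)&(hsv[...,0]<35)&(hsv[...,1]>150)&(hsv[...,2]>90)
    Z=P[...,2]
    M=cv2.morphologyEx((M&(Z>45)&(Z<90)).astype(np.uint8),cv2.MORPH_CLOSE,np.ones((7,7)))>0
    out=[]
    for m in comps(M,300):
        q=m&(Z>50)&(Z<70); xy=P[q][:,:2]
        if abs(xy[:,0].mean()-450)>220 or abs(xy[:,1].mean())>420: continue
        b=m&(Z>110)&(Z<140)
        out.append((rect(xy),np.median(P[q][:,2]),q,m))
    return out
E
python3 - <<'E'
from h import *
for n in("top","side"):
    f=np.load(f"/tmp/{n}0.npz");im,d=f["im"],f["d"];P=pts(n,d);Z=P[...,2]
    print(n,"table z",np.nanmedian(Z[(abs(P[...,0]-350)<60)&(abs(P[...,1])<60)]))
    for r,z,q,m in packs(im,P):
        c=r[:2];near=np.hypot(P[...,0]-c[0],P[...,1]-c[1])
        bar=(near<70)&(Z>115)&(Z<140)
        pin=(near<70)&(Z>75)&(Z<92)&(im.min(-1)>120)
        print(" pack",r,"z",z.round(1),"bar",bar.sum(),rect(P[bar][:,:2]) if bar.sum()>5 else None,Z[bar].mean())
        for k in comps(pin,4): print("   pin",k.sum(),np.round(np.mean(P[k],0),1))
    rk=(Z>240)&(Z<275)&(P[...,0]>450)&(P[...,0]<900)&(abs(P[...,1])<420)
    print(" rack",rk.sum(),rect(P[rk][:,:2]))
    for k in comps(rk,15): print("   ",k.sum(),rect(P[k][:,:2]),np.median(Z[k]))
    md=(P[...,1]<-200)&(P[...,1]>-460)&(P[...,0]>250)&(P[...,0]<600)
    for nm,lo,hi in(("head",88,106),("handle",50,75)):
        k=md&(Z>lo)&(Z<hi);
        for kk in comps(k,20):print(" mallet",nm,kk.sum(),rect(P[kk][:,:2]),np.median(Z[kk]),P[kk].mean(0).round(1),np.ptp(P[kk],0).round(0))
E
```

```text
top table z 1.2478977830717213
 pack [456.5  59.8 113.5 106.1  12. ] z 60.1 bar 167 [456.4  59.8  11.9 109.1  11.9] 129.62335940202374
   pin 24 [421.2  23.2  77.7]
   pin 28 [410.5  78.8  78.1]
 pack [440.4 261.9 113.1 106.6  16.5] z 60.1 bar 170 [440.9 260.9  12.  108.5  16.5] 129.34007166115455
   pin 30 [408.1 223.   81.3]
   pin 28 [392.3 276.3  78.6]
 pack [ 440.4 -188.6  113.3  106.5   13.1] z 60.2 bar 175 [ 440.6 -188.5   11.8  110.    12.9] 129.39033523218657
   pin 30 [ 406.5 -225.5   79.1]
   pin 31 [ 393.7 -170.8   78.7]
 rack 2192 [658.3  -2.4 116.  562.7   3.4]
    2192 [658.3  -2.4 116.  562.7   3.4] 255.63474791957776
 mallet head 244 [ 505.8 -377.1   48.3   49.2   82.1] 95.93383480728767 [ 505.4 -376.4   95.8] [49. 49. 14.]
 mallet handle 406 [ 435.1 -403.2  198.5   30.1   27.4] 63.03323769707674 [ 422.2 -407.8   62.2] [184.  96.  25.]
 mallet handle 194 [ 478.2 -214.8   51.6   38.2   11.5] 60.707019083036016 [ 476.7 -216.3   60.7] [54. 37. 10.]
 mallet handle 234 [ 415.1 -222.6   48.6   51.7   13.3] 60.11568097227166 [ 415.7 -223.1   60. ] [56. 51. 12.]
side table z
[... 267 characters left out ...]
] 129.5104513411049
   pin 23 [410.   79.5  78.8]
   pin 28 [421.4  24.4  78.4]
 pack [ 441.2 -188.8  114.5  108.7   13.3] z 60.7 bar 216 [ 440.9 -187.8   12.5  110.7   12.9] 129.79270122420454
   pin 39 [ 393.5 -170.3   79.9]
   pin 40 [ 406.3 -225.2   79.7]
 rack 1772 [658.1  -3.2 115.3 565.1   3.5]
    1772 [658.1  -3.2 115.3 565.1   3.5] 255.63974055022817
 mallet head 410 [ 505.5 -377.3   48.5   47.5   68.2] 96.76929644021027 [ 504.8 -378.1   96.5] [49. 49. 13.]
 mallet handle 633 [ 446.4 -217.2  115.5   52.1    8.6] 60.584645236495476 [ 440.2 -223.3   60.2] [120.  51.  24.]
 mallet handle 545 [ 441.5 -397.   155.9   43.5   14.7] 64.12372279289207 [ 437.3 -406.8   63.5] [154.  69.  25.]
```

Run:
```python
from h import *
for n in("top","side"):
    f=np.load(f"/tmp/{n}0.npz");im,d=f["im"],f["d"];P=pts(n,d);Z=P[...,2];X=P[...,0];Y=P[...,1]
    print(n)
    k=(np.hypot(X-505.5,Y+377)>35)&(Z>57)&(Z<72)&(X<500)&(X>300)&(Y<-340)&(Y>-500)
    v=cv2.fitLine(np.float32(P[k][:,:2]),cv2.DIST_HUBER,0,.01,.01).ravel();v[:2]*=np.sign(v[0])
    print(" handle",k.sum(),v.round(3),np.degrees(np.arctan2(v[1],v[0])),rect(P[k][:,:2]),"zmax",np.percentile(Z[k],[5,50,95]))
    # perpendicular offset of line from head
    print("  head offset from line", (505.5-v[2])*-v[1]+(-377-v[3])*v[0])
    rk=(Z>235)&(Z<285)&(X>450)&(X<900)&(abs(Y)<420)
    c,s=np.cos(np.radians(3.4)),np.sin(np.radians(3.4))
    bar=rk&((X-658)*c+(Y+3)*s>25); v=cv2.fitLine(np.float32(P[bar][:,:2]),cv2.DIST_HUBER,0,.01,.01).ravel();v[:2]*=np.sign(v[1])
    print(" bar",bar.sum(),v.round(3),"yaw",np.degrees(np.arctan2(-v[0],v[1])),rect(P[bar][:,:2]),np.percentile(Z[bar],95))
    pr=rk&((X-658)*c+(Y+3)*s<20)
    for k in comps(pr,10): print("  prong",k.sum(),rect(P[k][:,:2]),np.percentile(Z[k],[5,50,95]).round(0))
    # charger & bystanders
    hi=(Z>12)&(X>400)&(X<620)&(Y>300)&(Y<480)
    for k in comps(hi,15):
        t=Z[k];print("  obj",k.sum(),rect(P[k][:,:2]),t.max())
        tp=k&(Z>68)
        if tp.sum(): print("    >68",tp.sum(),P[tp].mean(0).round(0),P[tp].min(0).round(0),P[tp].max(0).round(0), im[tp].mean(0).round(0))
    bx=hi&(Z>44)&(Z<54)&(Y<460)&(X<560)
    print("  box",rect(P[bx][:,:2]))
    j=(Z>20)&(Z<60)&(abs(X-560)<60)&(abs(Y+150)<70)
    for k in comps(j,15):print("  jar?",k.sum(),rect(P[k][:,:2]))
c=(cv2.resize(np.load("/tmp/side0.npz")["im"][90:210,130:310],None,fx=4,fy=4,interpolation=cv2.INTER_CUBIC));cv2.imwrite("pics/crop1.png",c[:,:,::-1])
```

```text
top
 handle 300 [ 9.26000e-01  3.77000e-01  4.08258e+02 -4.16278e+02] 22.134787 [ 408.9 -417.4  139.4   19.3   22.4] zmax [59.28850567 63.47455788 66.98369567]
  head offset from line -0.25642776
 bar 1582 [-6.30000e-02  9.98000e-01  7.04456e+02  3.26000e-01] yaw 3.6392791 [6.997e+02 1.000e-01 3.300e+01 5.627e+02 3.400e+00] 259.7846053823091
  prong 99 [ 651.2 -198.6   75.7    8.5    3.7] [250. 254. 267.]
  prong 98 [ 647.6 -138.6   74.9    8.1    3.9] [251. 254. 266.]
  prong 95 [641.1 -34.1  75.3   7.9   3.7] [250. 254. 267.]
  prong 93 [636.7  25.8  74.3   7.9   3.7] [250. 254. 267.]
  prong 98 [631.5 130.6  76.4   8.2   4. ] [250. 254. 268.]
  prong 100 [627.5 190.   77.5   8.6   3.3] [251. 254. 264.]
  obj 995 [507.9 443.8 102.4  76.    2.3] 151.93375807433847
    >68 453 [505. 441.  89.] [469. 419.  68.] [544. 472. 152.] [142. 144. 134.]
  obj 109 [462.8 313.8  26.3  48.   89.6] 65.74107302329571
  obj 57 [417.4 306.7  34.5  12.7   1.5] 135.61536034506082
    >68 32 [426. 307. 117.] [421. 301.  69.] [435. 313. 136.] [62. 61. 50.]
  box [508.9 383.3 100.7 152.9   0. ]
  jar? 67 
[... 363 characters left out ...]
-0.7  32.5 565.1   3.5] 260.27692870351586
  prong 72 [627.7 190.3  75.5  11.4   8.1] [250. 254. 266.]
  prong 77 [631.1 130.9  77.7   9.2   3.8] [249. 254. 267.]
  prong 88 [637.3  26.8  77.5   9.4   3.5] [250. 254. 266.]
  prong 89 [642.  -33.2  75.5   8.6   2.2] [250. 254. 266.]
  prong 103 [ 647.9 -137.8   75.7    9.5    3. ] [251. 254. 268.]
  prong 111 [ 651.3 -197.1   76.2    9.2    3.9] [251. 254. 267.]
  obj 789 [490.5 385.2 208.9 117.   72.9] 153.60754386421274
    >68 305 [489. 418.  93.] [421. 301.  68.] [544. 474. 154.] [138. 127. 116.]
  obj 25 [478.1 312.6  16.4  29.7  17.3] 64.61177277750505
  box [508.5 431.2  55.2 100.3  89.4]
  jar? 111 [ 613.  -164.8   13.5   43.3    0.8]
```

View pics/crop1.png

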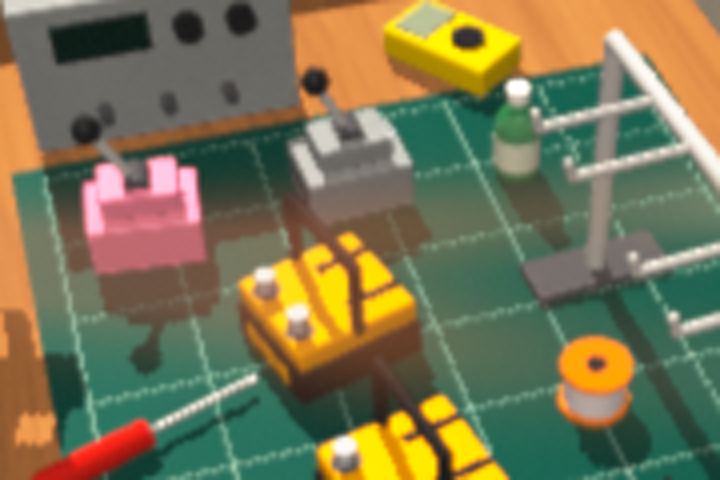

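The crop shows the grey charger at crop pixel (350,165), with its lever leaning toward the robot and the ball at (315,80). The pink look-alike is separate at (145,215). Each pack has two proud pins, and the bottle stands at (515,130). The choices hold, so I'm moving to the mallet.

Call:
send_rows(
  series=[
    [0.029,-0.0295,0.003,-7,1],
    [0.029,-0.0295,0.003,-7,1],
    [0.029,-0.0295,0.003,-7,1],
    [0.029,-0.0295,0.003,-7,1],
    [0.029,-0.0295,0.003,-7,1],
    [0.029,-0.0295,0.003,-7,1],
    [0.029,-0.0295,0.003,-7,1],
    [0.029,-0.0295,0.003,-7,1],
    [0.029,-0.0295,0.003,-7,1],
    [0.029,-0.0295,0.003,-7,1],
  ],
)

```text
time_s: 0.93
eef_pos: [449.6, 281.8, 214.9]
ee_rot: [[-0.075, 0.997, -0.0], [0.997, 0.075, -0.0], [-0.0, -0.0, -1.0]]
contact_force: [0.0, 0.4, 0.6]
finger_gap: 93.0
gripper_force: 0.0
```

Call:
send_rows(
  series=[
    [0.001,-0.041,0,-7,1],
    [0.001,-0.041,0,-7,1],
    [0.001,-0.041,0,-7,1],
    [0.001,-0.041,0,-7,1],
    [0.001,-0.041,0,-7,1],
    [0.001,-0.041,0,-7,1],
    [0.001,-0.041,0,-7,1],
    [0.001,-0.041,0,-7,1],
    [0.001,-0.041,0,-7,1],
    [0.001,-0.041,0,-7,1],
  ],
)

```text
time_s: 1.77
eef_pos: [458.1, -128.3, 214.8]
ee_rot: [[0.911, 0.412, -0.0], [0.412, -0.911, 0.0], [-0.0, -0.0, -1.0]]
contact_force: [0.9, -0.3, 0.4]
finger_gap: 92.9
gripper_force: 0.0
```

Call:
send_rows(
  series=[
    [0.0008,-0.038,0,-1,1],
    [0.0008,-0.038,0,-1.1,1],
    [0.0008,-0.038,0,0,1],
    [0.0008,-0.038,0,0,1],
    [0.0008,-0.038,0,0,1],
    [0.0008,-0.038,0,0,1],
    [0.0008,-0.038,0,0,1],
    [0,0,-0.04,0,1],
    [0,0,-0.04,0,1],
    [0,0,-0.02,0,1],
  ],
)

```text
time_s: 2.6
eef_pos: [462.0, -391.4, 109.3]
ee_rot: [[0.924, 0.382, -0.004], [0.382, -0.924, 0.005], [-0.002, -0.006, -1.0]]
contact_force: [-1.6, -0.0, -1.5]
finger_gap: 93.3
gripper_force: 0.0
```

Call:
send_rows(
  series=[
    [0,0,-0.021,0,1],
    [0,0,-0.021,0,1],
    [0,0,-0.021,0,1],
    [0,0,-0.019,0,1],
    [0,0,0,0,1],
    [0,0,0,0,1],
    [0,0,0,0,1],
  ],
)

```text
time_s: 3.18
eef_pos: [464.7, -392.8, 34.1]
ee_rot: [[0.923, 0.384, 0.001], [0.384, -0.923, -0.001], [0.0, 0.001, -1.0]]
contact_force: [0.4, -1.1, 0.1]
finger_gap: 93.3
gripper_force: 0.0
```

Call:
send_rows(
  series=[
    [-0.001,-0.0012,-0.002,0,1],
    [0,0,0,0,0],
    [0,0,0,0,0],
    [0,0,0,0,0],
    [0,0,0,0,0],
    [0,0,0,0,0],
    [0,0,0,0,0],
    [0,0,0,0,0],
    [0,0,0,0,0],
    [0,0,0,0,0],
  ],
)

```text
time_s: 4.02
eef_pos: [463.3, -393.5, 31.0]
ee_rot: [[0.923, 0.384, -0.0], [0.384, -0.923, 0.0], [-0.0, -0.0, -1.0]]
contact_force: [0.2, -0.4, -0.0]
finger_gap: 37.5
gripper_force: 0.0
```

Call:
send_rows(
  series=[
    [0,0,0,0,0],
    [0,0,0,0,0],
    [0,0,0,0,0],
    [0,0,0,0,0],
    [0,0,0.015,0,0],
    [0,0,0.03,0,0],
    [0,0,0.035,0,0],
    [0,0,0.035,0,0],
    [0,0,0.03,0,0],
    [0,0,0,0,0],
  ],
)

```text
time_s: 4.85
eef_pos: [466.3, -396.5, 184.8]
ee_rot: [[0.923, 0.384, 0.009], [0.384, -0.923, -0.009], [0.005, 0.011, -1.0]]
contact_force: [0.6, -0.6, 1.3]
finger_gap: 0.2
gripper_force: 0.0
```

```bash
cat > m.py <<'E'
from h import *
import sys
def mallet(P,lo=57,hi=72,zt=(85,106)):
    X,Y,Z=P[...,0],P[...,1],P[...,2]
    R=(X>250)&(X<620)&(Y<-300)&(Y>-520)
    h=R&(Z>zt[0])&(Z<zt[1]); k=R&(Z>lo)&(Z<hi)
    return h,k
if __name__=="__main__":
    f=sys.argv[1]
    for n in("top","side"):
        im,d=grab(n);np.savez(f"/tmp/{n}.npz",im=im,d=d);save(im,f"pics/{n}_{f}.png")
E
python3 m.py a; python3 -c "
from h import *
im=cv2.imread('pics/side_a.png')
cv2.imwrite('pics/crop2.png',np.hstack([cv2.resize(im[330:576,330:640],(400,317)),cv2.resize(cv2.imread('pics/top_a.png')[200:450,480:740],(330,317))]))"
```

```text
(no output)
```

View pics/crop2.png

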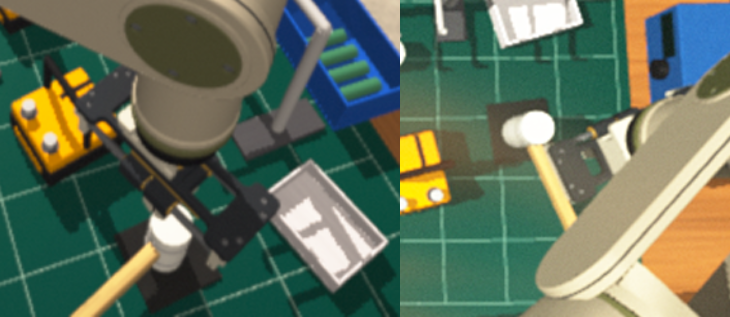

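Run:
```python
from h import *
s=robot.state();t=s["eef_pos"];R=s["ee_rot"];print(t,s["finger_gap"],R.round(3).tolist(),s["joint_positions"].round(1))
for n in("side","top"):
    f=np.load(f"/tmp/{n}.npz");im,d=f["im"],f["d"];P=pts(n,d)
    L=(P-t)@R  # tool coords
    k=(abs(L[...,0])<150)&(abs(L[...,1])<150)&(L[...,2]>-120)&(L[...,2]<15)
    im2=cv2.resize(im,None,fx=3,fy=3,interpolation=cv2.INTER_CUBIC).copy()
    for off,c in(((0,0,0),(255,0,0)),((0,50,0),(0,255,0)),((50,0,0),(0,0,255)),((0,0,-84),(255,0,255))):
        u,v=proj(n,t+R@np.array(off,float));cv2.circle(im2,(int(u*3+1),int(v*3+1)),6,c,2);print(n,off,round(u),round(v))
    u,v=[int(a*3) for a in proj(n,t)]
    cv2.imwrite(f"/tmp/c_{n}.png",im2[max(v-220,0):v+180,max(u-200,0):u+200,::-1][:400,:400])
    for lo in(-80,-60,-40,-25,-10):
        q=k&(L[...,2]>lo)&(L[...,2]<lo+15)
        if q.any():print(n,lo,q.sum(),L[q][:,:2].min(0).round(),L[q][:,:2].max(0).round())
a=[cv2.copyMakeBorder(x,0,400-x.shape[0],0,400-x.shape[1],cv2.BORDER_CONSTANT) for x in (cv2.imread(f"/tmp/c_{n}.png") for n in("side","top"))]
cv2.imwrite("pics/crop3.png",np.hstack(a))
```

```text
[ 464.32080333 -394.58485136  178.25804636] 0.5381697641899942 [[0.924, 0.384, 0.003], [0.384, -0.924, -0.003], [0.002, 0.004, -1.0]] [-45.2   8.8  84.5  -0.   86.4  22.3]
side (0, 0, 0) 298 335
side (0, 50, 0) 317 354
side (50, 0, 0) 315 319
side (0, 0, -84) 303 317
side -60 27 [ -8. -12.] [ 3. 16.]
side -40 2 [-7. -6.] [-6.  2.]
top (0, 0, 0) 410 212
top (0, 50, 0) 427 205
top (50, 0, 0) 402 195
top (0, 0, -84) 425 211
top -80 12 [ -6. -14.] [  5. -12.]
top -60 7 [ -6. -13.] [  3. -10.]
```

View pics/crop3.png

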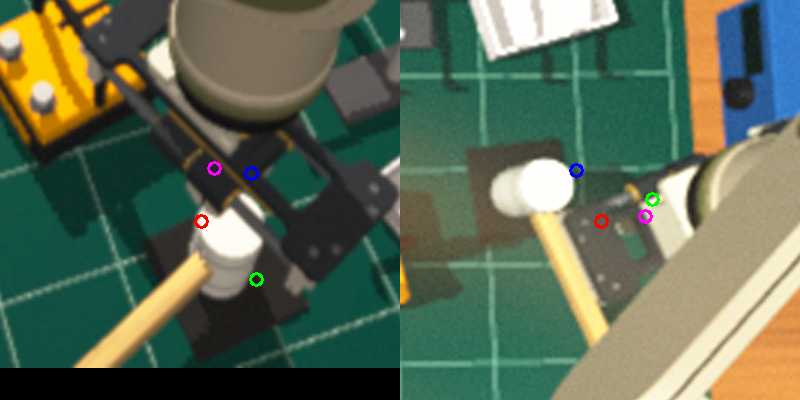

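The mallet is still standing on its pad. The fingers closed empty because I lifted before the grip had built up. I'll check the mallet pose and grasp again.

Run:
```python
from h import *
for n in("side","top"):
    f=np.load(f"/tmp/{n}.npz");im,d=f["im"],f["d"];P=pts(n,d);Z=P[...,2];X=P[...,0];Y=P[...,1]
    for nm,lo,hi in(("head",88,106),("handle",55,70)):
        k=(Y<-345)&(Y>-480)&(X>300)&(X<560)&(Z>lo)&(Z<hi)
        for kk in comps(k,20):print(n,nm,kk.sum(),rect(P[kk][:,:2]),np.median(Z[kk]).round(1),P[kk][:,:2].min(0).round(),P[kk][:,:2].max(0).round())
```

```text
side head 22 [ 526.1 -370.7    4.6   23.2   17.5] 96.8 [ 522. -382.] [ 531. -360.]
side head 251 [ 501.3 -383.5   34.2   44.1   70.7] 96.3 [ 481. -402.] [ 521. -361.]
side handle 506 [ 441.2 -398.5  156.3   40.7   15. ] 64.2 [ 368. -433.] [ 521. -366.]
top head 238 [ 505.1 -377.7   48.2   48.2   46.1] 96.0 [ 481. -401.] [ 531. -353.]
top handle 25 [ 506.5 -360.7   15.8   45.2   89.5] 61.2 [ 484. -369.] [ 529. -353.]
top handle 280 [ 421.4 -411.   134.9   18.3   22.8] 63.3 [ 357. -441.] [ 483. -379.]
```

Call:
send_rows(
  series=[
    [0,0,0,0,0.6],
    [0,0,0,0,0.6],
    [0,0,0,0,0.6],
    [0,0,0,0,0.6],
    [0,0,0,0,0.6],
    [0,0,0,0,0.6],
    [0,0,0,0,0.6],
    [0,0,0,0,0.6],
    [0,0,-0.02,0,0.6],
    [0,0,-0.03,0,0.6],
  ],
)

```text
time_s: 5.78
eef_pos: [465.6, -395.8, 129.8]
ee_rot: [[0.923, 0.384, 0.006], [0.384, -0.923, -0.006], [0.003, 0.007, -1.0]]
contact_force: [-0.9, -0.6, -0.3]
finger_gap: 55.4
gripper_force: 0.0
```

Call:
send_rows(
  series=[
    [0,0,-0.03,0,0.6],
    [0,0,-0.03,0,0.6],
    [0,0,-0.024,0,0.6],
    [0,0,-0.012,0,0.6],
    [0,0,0,0,0.6],
    [0,0,0,0,0],
    [0,0,0,0,0],
    [0,0,0,0,0],
    [0,0,0,0,0],
    [0,0,0,0,0],
  ],
)

```text
time_s: 6.62
eef_pos: [464.1, -394.3, 31.5]
ee_rot: [[0.923, 0.384, 0.002], [0.384, -0.923, -0.002], [0.001, 0.002, -1.0]]
contact_force: [-1.3, -0.2, -0.8]
finger_gap: 26.8
gripper_force: 0.0
```

Call:
send_rows(
  series=[
    [0,0,0,0,0],
    [0,0,0,0,0],
    [0,0,0,0,0],
    [0,0,0,0,0],
    [0,0,0,0,0],
    [0,0,0,0,0],
  ],
)

```text
time_s: 7.12
eef_pos: [463.6, -393.9, 30.4]
ee_rot: [[0.923, 0.384, 0.001], [0.384, -0.923, -0.001], [0.0, 0.001, -1.0]]
contact_force: [0.5, -0.6, 2.7]
finger_gap: 0.7
gripper_force: 1.9
```

```bash
python3 m.py b
python3 - <<'E'
from h import *
t=robot.state()["eef_pos"];print(robot.state())
a=[]
for n in("side","top"):
    im=np.load(f"/tmp/{n}.npz")["im"];u,v=[int(x) for x in proj(n,t)];print(n,u,v)
    c=im[max(v-60,0):v+50,max(u-60,0):u+60];a.append(cv2.resize(c,(400,int(400*c.shape[0]/c.shape[1])),interpolation=cv2.INTER_CUBIC))
h=min(x.shape[0] for x in a);cv2.imwrite("pics/crop4.png",np.hstack([x[:h] for x in a])[:,:,::-1])
E
```

```text
{'time_s': 7.2167, 'joint_positions': array([-4.51778652e+01,  1.56670369e+01,  9.26048393e+01, -4.73263666e-03,
        7.16826242e+01,  2.22683071e+01]), 'joint_velocities': array([-0.0312967 ,  0.03696576,  0.07782999, -0.0673562 , -0.05861501,
        0.07885415]), 'tau': array([ 3.49861365e-01, -5.66879547e+01, -4.29911864e+01,  2.47241138e-01,
        6.55564782e-02, -2.28371457e-03]), 'eef_pos': array([ 463.59781499, -393.89727506,   30.43045694]), 'ee_rot': array([[ 9.23509602e-01,  3.83574975e-01,  5.04161296e-04],
       [ 3.83575238e-01, -9.23509423e-01, -6.18542308e-04],
       [ 2.28340357e-04,  7.64613550e-04, -9.99999682e-01]]), 'contact_force': array([-0.18473282, -0.15479914,  4.07240285]), 'wrist_torque': array([-0.10434503,  0.19690084, -0.00163669]), 'gripper_force': 2.190945751644904, 'finger_gap': 0.39001662290135775}
side 291 359
top 389 215
```

View pics/crop4.png

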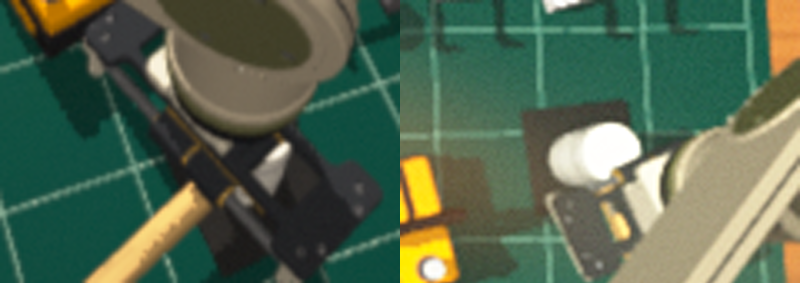

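```bash
python3 - <<'E'
from h import *
f=np.load("/tmp/side0.npz");im,d=f["im"],f["d"];P=pts("side",d)
t=np.array([158.56,578.1,184.1]);R=np.array([[-.9643,.2646,-.0006],[.2646,.9643,-.0015],[0,-.0016,-1]])
print("tcp px",[round(x) for x in proj("side",t)],"y+46",[round(x) for x in proj("side",t+R[:,1]*46)],"y-46",[round(x) for x in proj("side",t-R[:,1]*46)])
L=(P-t)@R
k=(abs(L[...,0])<60)&(abs(L[...,1])<110)&(L[...,2]>-150)&(L[...,2]<40)
for lo in range(-150,40,10):
    q=k&(L[...,2]>lo)&(L[...,2]<=lo+10)
    if q.any():print(lo,q.sum(),L[q][:,:2].min(0).round(),L[q][:,:2].max(0).round())
c=im[20:110,60:150];cv2.imwrite("/tmp/x.png",cv2.resize(c,(400,400),interpolation=cv2.INTER_CUBIC)[:,:,::-1])
print("now")
s=robot.state();t=s["eef_pos"];R=s["ee_rot"]
for n in("side","top"):
    f=np.load(f"/tmp/{n}.npz");P=pts(n,f["d"]);L=(P-t)@R
    k=(abs(L[...,0])<60)&(abs(L[...,1])<40)&(L[...,2]>-100)&(L[...,2]<30)
    for lo in range(-100,30,10):
        q=k&(L[...,2]>lo)&(L[...,2]<=lo+10)
        if q.any():print(n,lo,q.sum(),L[q][:,:2].min(0).round(),L[q][:,:2].max(0).round(),f["im"][q].mean(0).round())
E
cp /tmp/x.png pics/crop5.png
```

```text
tcp px [108, 93] y+46 [110, 86] y-46 [105, 101]
-150 120 [-39. -94.] [32. 94.]
-140 146 [-40. -88.] [34. 80.]
-130 89 [-39. -88.] [32. 88.]
-120 20 [-33. -83.] [27. 54.]
-110 17 [-12. -65.] [ 7. 52.]
-100 26 [-12. -66.] [ 5. 60.]
-90 30 [-12. -65.] [ 6. 61.]
-80 30 [-13. -63.] [ 6. 63.]
-70 28 [-13. -65.] [ 5. 63.]
-60 33 [-11. -63.] [ 7. 61.]
-50 32 [-13. -61.] [ 7. 57.]
-40 12 [-11. -51.] [ 7. 54.]
20 12 [-59.  73.] [-50. 108.]
now
side -70 24 [31. 20.] [49. 25.] [211. 202. 185.]
side -60 9 [29. 19.] [48. 25.] [147. 140. 127.]
side -50 15 [28. 18.] [56. 26.] [128. 121. 112.]
side -40 202 [-60.  -9.] [40. 24.] [211. 174. 104.]
side -30 40 [-59.  -9.] [48. 25.] [136. 111.  74.]
side -20 21 [-58.   8.] [50. 25.] [116. 103.  77.]
side -10 11 [23. 11.] [58. 25.] [119. 112. 103.]
side 0 7 [22.  9.] [50. 25.] [121. 113. 101.]
side 10 11 [-10. -23.] [50. 38.] [84. 79. 71.]
side 20 643 [-60. -40.] [60. 40.] [33. 60. 50.]
top -80 3 [ 34. -10.] [43. 15.] [255. 254. 253.]
top -70 169 [ -6. -23.] [60. 24.] [251. 251. 247.]
top -60 20 [ -6. -23.] [ 59. -13.] [214. 210. 190.]
top -50 18 [ -5. -23.] [ 58. -13.] [216. 211. 188.]
top -40 32 [-30. -23.] [59.  5.] [230. 215. 159.]
top -30 26 [-32. -24.] [59. -7.] [222. 204. 161.]
top -20 23 [-49. -24.] [58. -6.] [202. 189. 152.]
top -10 17 [-30. -24.] [58. -6.] [218. 213. 189.]
top 0 10 [ 28. -24.] [ 59. -17.] [220. 216. 195.]
top 10 13 [ 29. -24.] [ 60. -17.] [190. 185. 162.]
top 20 103 [-59. -40.] [60.  6.] [107. 103.  83.]
```

View pics/crop5.png

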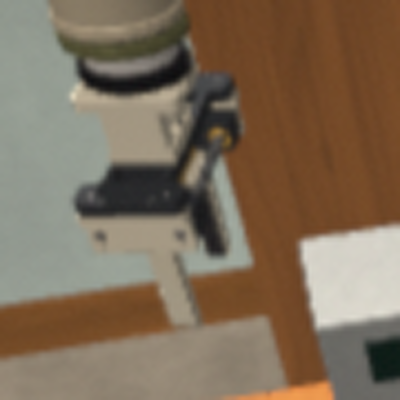

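The image shows the real fingertips about 35 mm above the reported TCP. Contact agrees: the shut tips rested on the handle top (z 64) while the report read z 30. So true tip z ≈ reported z + 35, and I'll use that from here.

Call:
send_rows(
  series=[
    [0,0,0.012,0,0],
    [0,0,0,0,0.6],
    [0,0,0,0,0.6],
    [0,0,0,0,0.6],
    [0,0,0,0,0.6],
    [0,0,0,0,0.6],
    [0,0,0,0,0.6],
    [0,0,0,0,0.6],
    [0,0,0,0,0.6],
    [0,0,0,0,0.6],
  ],
)

```text
time_s: 8.05
eef_pos: [463.3, -393.5, 41.9]
ee_rot: [[0.923, 0.384, -0.0], [0.384, -0.923, 0.0], [-0.0, -0.0, -1.0]]
contact_force: [-0.6, -0.0, 1.1]
finger_gap: 53.9
gripper_force: 0.0
```

Run:
```python
from h import *
s=robot.state();t=s["eef_pos"];R=s["ee_rot"];print(t,s["finger_gap"],s["contact_force"])
for n in("side","top"):
    im,d=grab(n);P=pts(n,d);L=(P-t)@R;Z=P[...,2];X=P[...,0];Y=P[...,1]
    for nm,lo,hi in(("head",88,100),("handle",57,68)):
        k=(Y<-345)&(Y>-480)&(X>300)&(X<(560 if nm=="head" else 480))&(Z>lo)&(Z<hi)
        for kk in comps(k,20):print(n,nm,kk.sum(),rect(P[kk][:,:2]),np.median(Z[kk]).round(1),P[kk][:,:2].min(0).round(),P[kk][:,:2].max(0).round())
    k=(abs(L[...,0])<20)&(abs(L[...,1])<70)&(L[...,2]>-100)&(L[...,2]<10)
    for lo in range(-100,0,10):
        q=k&(L[...,2]>lo)&(L[...,2]<=lo+10)
        if q.any():print(n,lo,q.sum(),L[q][:,:2].min(0).round(),L[q][:,:2].max(0).round(),im[q].mean(0).round())
```

```text
[ 463.33229607 -393.54393054   41.9498893 ] 53.90869266693526 [-0.57727762 -0.02684583  1.0970704 ]
side head 46 [ 500.9 -388.    27.2    7.8   23.3] 96.6 [ 488. -397.] [ 515. -383.]
side handle 389 [ 419.2 -412.1  104.1   18.5   22.7] 64.1 [ 368. -432.] [ 470. -386.]
side -100 8 [ -8. -35.] [ -5. -27.] [94. 84. 68.]
side -90 3 [ -6. -28.] [ -1. -28.] [52. 45. 36.]
side -80 3 [ -3. -28.] [  0. -27.] [39. 34. 28.]
side -70 4 [ -8. -40.] [  5. -28.] [65. 60. 52.]
side -60 11 [ -8. -40.] [  9. -27.] [96. 89. 77.]
side -50 11 [ -8. -39.] [  6. -27.] [92. 86. 75.]
side -40 2 [ -6. -32.] [ -6. -30.] [96. 89. 77.]
side -30 94 [-20.  -8.] [19.  9.] [180. 142.  84.]
side -20 17 [-20.  -9.] [2. 9.] [134. 104.  62.]
side -10 5 [-19.   9.] [0. 9.] [112.  88.  54.]
top head 209 [ 508.8 -376.4   42.4   48.5   10.6] 96.1 [ 485. -400.] [ 531. -353.]
```

Call:
send_rows(
  series=[
    [0,0,-0.015,0,0.6],
    [0,0,-0.015,0,0.6],
    [0,0,-0.01,0,0.6],
    [0,0,-0.004,0,0.6],
    [0,0,0,0,0.6],
    [0,0,0,0,0],
    [0,0,0,0,0],
    [0,0,0,0,0],
    [0,0,0,0,0],
    [0,0,0,0,0],
  ],
)

```text
time_s: 8.98
eef_pos: [463.7, -393.9, -1.3]
ee_rot: [[0.923, 0.384, 0.001], [0.384, -0.923, -0.001], [0.0, 0.001, -1.0]]
contact_force: [0.1, 0.5, -0.6]
finger_gap: 27.3
gripper_force: 0.0
```

Call:
send_rows(
  series=[
    [0,0,0,0,0],
    [0,0,0,0,0],
    [0,0,0,0,0],
    [0,0,0,0,0],
  ],
)

```text
time_s: 9.32
eef_pos: [463.5, -393.8, -1.7]
ee_rot: [[0.924, 0.384, 0.0], [0.384, -0.924, -0.0], [0.0, 0.0, -1.0]]
contact_force: [-0.7, -0.2, 1.7]
finger_gap: 17.9
gripper_force: 29.9
```

The grip holds: gap 17.9 mm at 30 N. Lifting and moving over pack C (right).

Call:
send_rows(
  series=[
    [0,0,0.015,0,0],
    [0,0,0.035,0,0],
    [0,0,0.035,0,0],
    [0,0,0.035,0,0],
    [0,0,0.03,0,0],
    [-0.02,0.03,0,0,0],
    [-0.02,0.03,0,0,0],
    [-0.02,0.03,0,0,0],
    [-0.02,0.03,0,0,0],
    [-0.02,0.03,0,0,0],
  ],
)

```text
time_s: 10.15
eef_pos: [361.7, -241.8, 146.8]
ee_rot: [[0.924, 0.383, -0.002], [0.383, -0.924, 0.001], [-0.001, -0.002, -1.0]]
contact_force: [0.5, 0.5, -2.3]
finger_gap: 17.7
gripper_force: 29.9
```

Call:
send_rows(
  series=[
    [-0.002,0.0015,-0.02,0,0],
    [0,0,-0.015,0,0],
    [0,0,0,0,0],
    [0,0,0,0,0],
  ],
)

```text
time_s: 10.48
eef_pos: [360.4, -241.2, 112.0]
ee_rot: [[0.923, 0.384, -0.002], [0.384, -0.923, 0.002], [-0.001, -0.003, -1.0]]
contact_force: [-0.6, 0.2, -3.9]
finger_gap: 18.0
gripper_force: 30.0
```

```bash
cat > st.py <<'E'
# measure the held head, the pack next to it and its pins
from h import *
import sys
n_=sys.argv[1:] or ["top","side"]
s=robot.state();t=s["eef_pos"];print("tcp",t.round(1),"gap",round(s["finger_gap"],1),"F",s["contact_force"].round(1))
for n in n_:
    im,d=grab(n);np.savez(f"/tmp/{n}.npz",im=im,d=d);P=pts(n,d);Z=P[...,2]
    zt=t[2]+97.7
    k=(np.hypot(P[...,0]-t[0]-41.7,P[...,1]-t[1]-16.4)<45)&(abs(Z-zt)<14)&(im.min(-1)>110)
    for kk in comps(k,20): print(n,"head top",kk.sum(),rect(P[kk][:,:2]),"z",np.median(Z[kk]).round(1),"exp",zt.round(1))
    for r,z,q,m in packs(im,P):
        near=np.hypot(P[...,0]-r[0],P[...,1]-r[1])
        bar=(near<72)&(Z>115)&(Z<138)&(im.max(-1)<110)
        print(n,"pack",r,"bar",bar.sum(),rect(P[bar][:,:2]) if bar.sum()>5 else None)
        for kk in comps((near<70)&(Z>63.5)&(Z<92)&(im.min(-1)>120),6):print("    pin",kk.sum(),P[kk].mean(0).round(1))
E
python3 st.py
```

```text
tcp [ 360.4 -241.2  112. ] gap 18.0 F [-0.6  0.2 -3.9]
top head top 275 [ 406.8 -223.9   41.3   48.8    6.4] z 209.5 exp 209.7
top pack [456.4  59.7 113.2 105.7  12.1] bar 119 [456.4  59.7  11.3 108.9  12.6]
    pin 31 [421.3  23.1  75.9]
    pin 28 [410.2  78.5  78.9]
top pack [440.3 262.1 113.5 107.1  16.8] bar 118 [441.2 260.1  11.6 109.4  16.3]
    pin 31 [408.2 223.4  80.7]
    pin 32 [392.6 276.2  77.9]
top pack [ 440.3 -188.2  113.7  106.3   12.7] bar 107 [ 441.  -188.3   11.4  111.    12.7]
    pin 31 [ 393.6 -170.8   78.6]
side head top 105 [ 417.6 -221.6   20.4   41.4   23.6] z 211.3 exp 209.7
side pack [ 471.8 -202.3  145.5   79.1   64. ] bar 43 [ 439.4 -179.7   10.8   74.    11.9]
```

Call:
send_rows(
  series=[
    [0,0,-0.02,0,0],
    [0,0,-0.015,0,0],
    [0,0,-0.006,0,0],
    [0,0,-0.004,0,0],
    [0,0,-0.004,0,0],
    [0,0,-0.004,0,0],
    [0,0,-0.002,0,0],
    [0,0,0,0,0],
  ],
)

```text
time_s: 11.25
eef_pos: [361.9, -242.5, 58.5]
ee_rot: [[0.924, 0.384, 0.001], [0.384, -0.924, -0.001], [0.001, 0.001, -1.0]]
contact_force: [-1.5, 0.3, 0.3]
finger_gap: 17.9
gripper_force: 30.0
```

Call:
send_rows(
  series=[
    [0,0,-0.001,0,0],
    [0,0,-0.001,0,0],
    [0,0,-0.001,0,0],
    [0,0,0,0,0],
    [0,0,0,0,0],
  ],
)

```text
time_s: 11.67
eef_pos: [361.7, -243.0, 56.4]
ee_rot: [[0.924, 0.384, 0.001], [0.384, -0.924, -0.002], [-0.0, 0.002, -1.0]]
contact_force: [-7.2, 0.3, 11.4]
finger_gap: 17.8
gripper_force: 30.0
```

Call:
send_rows(
  series=[
    [0,0,-0.001,0,0],
    [0,0,-0.001,0,0],
    [0,0,0,0,0],
    [0,0,0,0,0],
  ],
)

```text
time_s: 12.0
eef_pos: [361.2, -243.4, 54.8]
ee_rot: [[0.924, 0.384, -0.0], [0.384, -0.924, -0.002], [-0.001, 0.002, -1.0]]
contact_force: [-11.0, -0.1, 16.6]
finger_gap: 17.9
gripper_force: 30.0
```

Call:
send_rows(
  series=[
    [0,0,0.01,0,0],
    [0,0,0.03,0,0],
    [0,0,0.03,0,0],
    [-0.006,0.028,0,0,0],
    [-0.006,0.026,0,0,0],
    [0,0,0,0,0],
    [0,0,0,0,0],
  ],
)

```text
time_s: 12.58
eef_pos: [349.4, -187.2, 122.9]
ee_rot: [[0.923, 0.385, 0.001], [0.385, -0.923, -0.0], [0.001, 0.0, -1.0]]
contact_force: [0.4, -0.3, -2.7]
finger_gap: 17.7
gripper_force: 30.0
```

```bash
python3 st.py top
python3 - <<'E'
from h import *
s=robot.state();t=s["eef_pos"]
for n in("side","top"):
    im,d=grab(n);P=pts(n,d);Z=P[...,2]
    k=(np.hypot(P[...,0]-406.3,P[...,1]+225.2)<9)&(Z>55)&(Z<95)
    print(n,"pin b region z",k.sum(),np.percentile(Z[k],[10,50,90]).round(1) if k.any() else "")
    k=(np.hypot(P[...,0]-t[0]-41.7,P[...,1]-t[1]-16.4)<40)&(abs(Z-t[2]-97.7)<20)&(im.min(-1)>110)
    if k.sum()>20:
        A=np.c_[P[k][:,:2]-P[k][:,:2].mean(0),np.ones(k.sum())];kk=abs(Z[k]-np.median(Z[k]))<6
        print(n,"head plane slope",np.linalg.lstsq(A[kk],Z[k][kk],rcond=None)[0].round(3))
    if n=="side":
        u,v=[int(x) for x in proj(n,t+[20,10,0])];c=im[max(v-70,0):v+70,max(u-80,0):u+80];cv2.imwrite("pics/crop6.png",cv2.resize(c,None,fx=4,fy=4,interpolation=cv2.INTER_CUBIC)[:,:,::-1])
E
```

```text
tcp [ 349.4 -187.2  122.9] gap 17.7 F [ 0.4 -0.3 -2.7]
top head top 262 [ 394.4 -170.7   38.6   49.4    7.7] z 222.9 exp 220.6
top pack [456.4  59.8 113.3 105.9  12. ] bar 118 [456.3  59.9  11.2 109.4  12.5]
    pin 31 [420.9  23.1  76.5]
    pin 30 [410.2  78.2  77.6]
top pack [440.9 262.1 114.  106.6  16.3] bar 118 [441.  261.2  12.1 108.3  16.3]
    pin 31 [408.  222.9  80.4]
    pin 30 [392.8 276.   79.2]
top pack [ 440.7 -188.5  113.2  107.8   12.7] bar 114 [ 440.4 -188.6   11.1  110.9   13.7]
    pin 18 [ 408.2 -227.9   66.1]
side pin b region z 45 [62.3 66.1 67.7]
side head plane slope [-1.10000e-02  2.10000e-02  2.24162e+02]
top pin b region z 19 [62.7 64.9 66.7]
top head plane slope [2.70000e-02 1.30000e-02 2.22819e+02]
```

View pics/crop6.png

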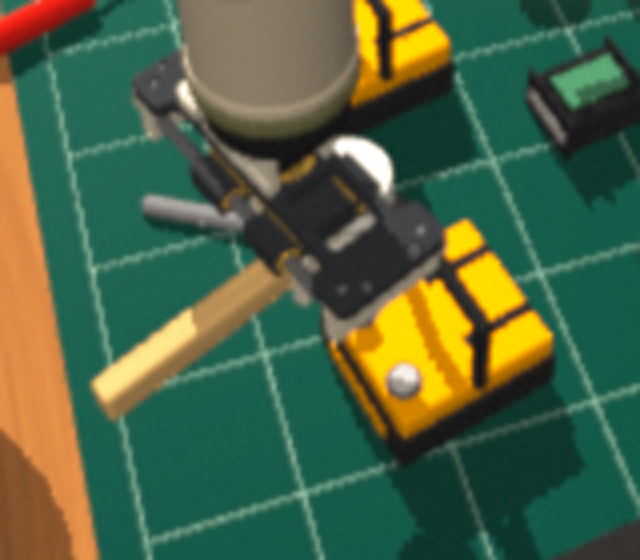

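Pin b of pack C is home: its head is flush at (400,378) in the crop and reads z 65. The head rides about 2 mm higher in the grip now. Next, pin a.

Call:
send_rows(
  series=[
    [0,0,-0.025,0,0],
    [0,0,-0.02,0,0],
    [0,0,-0.008,0,0],
    [0,0,-0.004,0,0],
    [0,0,-0.004,0,0],
    [0,0,-0.004,0,0],
    [0,0,-0.002,0,0],
    [0,0,-0.001,0,0],
    [0,0,-0.001,0,0],
    [0,0,0,0,0],
  ],
)

```text
time_s: 13.57
eef_pos: [350.0, -188.8, 55.0]
ee_rot: [[0.923, 0.384, 0.001], [0.384, -0.923, -0.001], [0.001, 0.002, -1.0]]
contact_force: [-4.6, -0.1, 6.5]
finger_gap: 18.0
gripper_force: 30.0
```

Call:
send_rows(
  series=[
    [0,0,-0.001,0,0],
    [0,0,-0.001,0,0],
    [0,0,0,0,0],
  ],
)

```text
time_s: 13.82
eef_pos: [349.7, -189.2, 53.9]
ee_rot: [[0.923, 0.384, 0.001], [0.384, -0.923, -0.002], [-0.0, 0.002, -1.0]]
contact_force: [-10.2, -0.0, 16.2]
finger_gap: 18.2
gripper_force: 30.0
```

Call:
send_rows(
  series=[
    [0,0,0.012,0,0],
    [0,0,0.035,0,0],
    [0,0,0.04,0,0],
    [0.005,0.039,0,0,0],
    [0.005,0.039,0,0,0],
    [0.005,0.039,0,0,0],
    [0.006,0.039,0,0,0],
    [0.006,0.039,0,0,0],
    [0,0,0,0,0],
    [0,0,0,0,0],
  ],
)

```text
time_s: 14.65
eef_pos: [376.2, 9.4, 138.7]
ee_rot: [[0.921, 0.389, -0.0], [0.389, -0.921, 0.001], [0.0, -0.001, -1.0]]
contact_force: [-0.2, -0.8, -3.8]
finger_gap: 18.0
gripper_force: 30.0
```

```bash
python3 st.py
```

```text
tcp [376.2   9.4 138.7] gap 18.0 F [-0.2 -0.8 -3.8]
top head top 63 [434.1  22.6  40.3  12.3  83.6] z 240.2 exp 236.4
top pack [467.8  62.2  88.9 106.4  11.7] bar 110 [456.4  59.7  11.2 109.   12.7]
top pack [440.6 262.2 113.3 107.3  16.3] bar 118 [440.9 260.6  11.9 109.6  16.2]
    pin 32 [407.9 223.6  80.6]
    pin 32 [392.3 276.1  78.1]
top pack [ 440.4 -188.9  113.6  105.9   12.9] bar 130 [ 440.6 -188.5   11.5  111.4   13.2]
    pin 20 [ 406.3 -226.3   65.6]
    pin 16 [ 392.6 -171.6   65.4]
side pack [456.8  57.1 114.1 104.   13.2] bar 39 [464.4  24.   10.9  37.   11.3]
    pin 34 [421.   24.2  76.3]
side pack [ 441.2 -189.6  114.2  107.7   13.1] bar 176 [ 441.2 -188.8   13.1  109.3   13. ]
    pin 28 [ 393.4 -170.5   66. ]
    pin 27 [ 406.  -226.1   65.8]
```

Call:
send_rows(
  series=[
    [0,-0.0024,-0.035,0,0],
    [0,0,-0.025,0,0],
    [0,0,-0.01,0,0],
    [0,0,-0.004,0,0],
    [0,0,-0.004,0,0],
    [0,0,-0.004,0,0],
    [0,0,-0.002,0,0],
    [0,0,-0.001,0,0],
    [0,0,-0.001,0,0],
    [0,0,0,0,0],
  ],
)

```text
time_s: 15.58
eef_pos: [377.5, 3.9, 54.3]
ee_rot: [[0.924, 0.383, 0.002], [0.383, -0.924, -0.001], [0.002, 0.002, -1.0]]
contact_force: [-1.6, -2.2, 2.5]
finger_gap: 17.7
gripper_force: 30.0
```

Call:
send_rows(
  series=[
    [0,0,-0.0012,0,0],
    [0,0,-0.001,0,0],
    [0,0,0,0,0],
  ],
)

```text
time_s: 15.83
eef_pos: [377.5, 3.9, 53.0]
ee_rot: [[0.923, 0.384, 0.002], [0.384, -0.923, -0.001], [0.001, 0.002, -1.0]]
contact_force: [-10.7, -3.9, 16.6]
finger_gap: 17.7
gripper_force: 30.0
```

Call:
send_rows(
  series=[
    [0,0,0.012,0,0],
    [0,0,0.035,0,0],
    [-0.006,0.028,0,0,0],
    [-0.006,0.028,0,0,0],
    [-0.001,0.001,-0.01,0,0],
    [0,0,0,0,0],
    [0,0,0,0,0],
  ],
)

```text
time_s: 16.42
eef_pos: [362.7, 61.5, 87.0]
ee_rot: [[0.923, 0.385, -0.001], [0.385, -0.923, -0.0], [-0.001, -0.0, -1.0]]
contact_force: [0.6, 0.0, -3.3]
finger_gap: 17.5
gripper_force: 30.0
```

Call:
send_rows(
  series=[
    [0.0015,0,-0.012,0,0],
    [0,0,-0.005,0,0],
    [0,0,-0.004,0,0],
    [0,0,-0.004,0,0],
    [0,0,-0.004,0,0],
    [0,0,-0.003,0,0],
    [0,0,-0.002,0,0],
    [0,0,-0.001,0,0],
    [0,0,0,0,0],
  ],
)

```text
time_s: 17.17
eef_pos: [364.9, 61.0, 53.4]
ee_rot: [[0.924, 0.383, -0.0], [0.383, -0.924, -0.001], [-0.0, 0.001, -1.0]]
contact_force: [-4.6, -0.7, 4.6]
finger_gap: 17.7
gripper_force: 30.0
```

Call:
send_rows(
  series=[
    [0,0,-0.001,0,0],
    [0,0,-0.001,0,0],
    [0,0,0,0,0],
  ],
)

```text
time_s: 17.42
eef_pos: [365.1, 60.9, 52.6]
ee_rot: [[0.924, 0.384, 0.0], [0.384, -0.924, -0.001], [-0.0, 0.001, -1.0]]
contact_force: [-13.2, -4.5, 20.2]
finger_gap: 17.5
gripper_force: 30.0
```

Call:
send_rows(
  series=[
    [0,0,0.012,0,0],
    [0,0,0.035,0,0],
    [0,0,0.04,0,0],
    [0,0.036,0,0,0],
    [0,0.036,0,0,0],
    [0,0.036,0,0,0],
    [-0.001,0.036,0,0,0],
    [0,0,0,0,0],
    [0,0,0,0,0],
  ],
)

```text
time_s: 18.17
eef_pos: [363.4, 207.2, 137.4]
ee_rot: [[0.922, 0.387, -0.001], [0.387, -0.922, 0.0], [-0.0, -0.0, -1.0]]
contact_force: [-0.0, -0.7, -3.0]
finger_gap: 17.8
gripper_force: 30.0
```

```bash
python3 st.py
```

```text
tcp [363.4 207.2 137.4] gap 17.8 F [-0.  -0.7 -3. ]
top head top 72 [417.6 212.5  24.5  18.8  27.6] z 240.1 exp 235.1
top pack [456.3  59.5 113.3 105.5  12.2] bar 120 [456.4  59.9  11.5 109.4  12.3]
    pin 19 [419.5  23.4  66.1]
    pin 19 [410.4  77.3  65.9]
top pack [447.8 264.   97.  107.3  15.9] bar 57 [448.1 237.1  10.   59.3  15.9]
top pack [ 440.3 -189.   113.4  106.2   13.3] bar 120 [ 440.4 -189.    11.4  111.6   13.7]
    pin 23 [ 405.3 -226.6   66.1]
    pin 21 [ 392.6 -172.1   66.1]
side pack [441.1 261.4 116.  107.   16. ] bar 4 None
    pin 21 [393.  276.9  78.6]
    pin 23 [407.8 223.1  80.7]
side pack [455.9  60.  113.1 109.   12.2] bar 114 [456.6  58.7  10.8 110.5  11.7]
    pin 17 [408.4  78.4  66.2]
    pin 20 [420.8  22.8  65.8]
side pack [ 441.3 -189.5  114.7  107.9   13. ] bar 174 [ 440.5 -188.7   10.8  110.2   12.7]
    pin 28 [ 393.7 -170.5   66. ]
    pin 33 [ 405.7 -225.3   65.8]
```

Call:
send_rows(
  series=[
    [0,-0.001,-0.035,0,0],
    [0,0,-0.025,0,0],
    [0,0,-0.01,0,0],
    [0,0,-0.004,0,0],
    [0,0,-0.004,0,0],
    [0,0,-0.004,0,0],
    [0,0,-0.002,0,0],
    [0,0,-0.001,0,0],
    [0,0,-0.001,0,0],
    [0,0,0,0,0],
  ],
)

```text
time_s: 19.1
eef_pos: [364.8, 204.5, 52.9]
ee_rot: [[0.923, 0.384, 0.002], [0.384, -0.923, -0.0], [0.002, 0.001, -1.0]]
contact_force: [-2.1, -4.9, 6.0]
finger_gap: 17.4
gripper_force: 30.0
```

Call:
send_rows(
  series=[
    [0,0,-0.001,0,0],
    [0,0,-0.001,0,0],
    [0,0,0,0,0],
  ],
)

```text
time_s: 19.35
eef_pos: [364.8, 204.5, 52.0]
ee_rot: [[0.923, 0.384, 0.002], [0.384, -0.923, -0.0], [0.001, 0.001, -1.0]]
contact_force: [-9.9, -7.6, 18.0]
finger_gap: 18.0
gripper_force: 30.0
```

Call:
send_rows(
  series=[
    [0,0,0.012,0,0],
    [0,0,0.035,0,0],
    [-0.008,0.027,0,0,0],
    [-0.008,0.027,0,0,0],
    [-0.001,0.001,-0.01,0,0],
    [0,0,0,0,0],
    [0,0,0,0,0],
  ],
)

```text
time_s: 19.93
eef_pos: [346.0, 259.0, 85.8]
ee_rot: [[0.923, 0.385, -0.002], [0.385, -0.923, -0.001], [-0.002, 0.0, -1.0]]
contact_force: [-0.5, -1.2, -3.2]
finger_gap: 17.6
gripper_force: 30.0
```

Call:
send_rows(
  series=[
    [0,0,-0.012,0,0],
    [0,0,-0.005,0,0],
    [0,0,-0.004,0,0],
    [0,0,-0.004,0,0],
    [0,0,-0.004,0,0],
    [0,0,-0.003,0,0],
    [0,0,-0.002,0,0],
    [0,0,-0.001,0,0],
    [0,0,0,0,0],
    [0,0,0,0,0],
  ],
)

```text
time_s: 20.77
eef_pos: [347.3, 259.6, 52.3]
ee_rot: [[0.924, 0.383, 0.001], [0.383, -0.924, 0.0], [0.001, 0.0, -1.0]]
contact_force: [-3.0, -4.2, 3.8]
finger_gap: 17.7
gripper_force: 30.0
```

Call:
send_rows(
  series=[
    [0,0,-0.001,0,0],
    [0,0,-0.001,0,0],
    [0,0,0,0,0],
  ],
)

```text
time_s: 21.02
eef_pos: [347.2, 259.7, 51.3]
ee_rot: [[0.923, 0.384, 0.001], [0.384, -0.923, 0.0], [0.001, 0.0, -1.0]]
contact_force: [-9.3, -6.5, 15.8]
finger_gap: 17.8
gripper_force: 30.0
```

Call:
send_rows(
  series=[
    [0,0,0.012,0,0],
    [0,0,0.035,0,0],
    [0,0,0.04,0,0],
    [0.007,-0.0405,0,0,0],
    [0.007,-0.0405,0,0,0],
    [0.007,-0.0405,0,0,0],
    [0.007,-0.0405,0,0,0],
    [0.007,-0.0405,0,0,0],
    [0.007,-0.0405,0,0,0],
    [0.007,-0.0405,0,0,0],
  ],
)

```text
time_s: 21.85
eef_pos: [396.1, -25.8, 136.7]
ee_rot: [[0.923, 0.384, 0.002], [0.384, -0.923, 0.0], [0.001, 0.0, -1.0]]
contact_force: [1.1, -0.5, -3.3]
finger_gap: 17.8
gripper_force: 30.0
```

```bash
python3 st.py | grep -A2 "pack \[44. .*2[56]\|pack \[4[34].*26"
python3 - <<'E'
from h import *
f=np.load("/tmp/top.npz");im,d=f["im"],f["d"];P=pts("top",d)
k=(im.max(-1)<60)&(abs(P[...,0]-500)<90)&(abs(P[...,1]+380)<90)&(P[...,2]>2)&(P[...,2]<14)
for kk in comps(k,60):print("pad",kk.sum(),rect(P[kk][:,:2]),np.median(P[kk][:,2]))
E
```

```text
top pack [440.6 261.6 113.6 106.3  16.3] bar 119 [441.  261.2  11.8 110.3  16.3]
    pin 21 [408.9 223.5  65.7]
    pin 26 [392.  276.   65.5]
pad 345 [ 505.8 -387.5   96.9   96.4    4.1] 6.395162821245549
```

Call:
send_rows(
  series=[
    [0.0075,-0.0408,0,0,0],
    [0.0075,-0.0408,0,0,0],
    [0.0075,-0.0408,0,0,0],
    [0.0075,-0.0408,0,0,0],
    [0.0075,-0.0408,0,0,0],
    [0.0075,-0.0408,0,0,0],
    [0.0075,-0.0408,0,0,0],
    [0.0075,-0.0408,0,0,0],
    [0.0075,-0.0408,0,0,0],
    [0,-0.004,0,0,0],
  ],
)

```text
time_s: 22.78
eef_pos: [463.2, -400.7, 134.1]
ee_rot: [[0.925, 0.381, -0.001], [0.381, -0.925, -0.001], [-0.002, 0.0, -1.0]]
contact_force: [-0.2, 0.2, -3.9]
finger_gap: 17.7
gripper_force: 30.0
```

Call:
send_rows(
  series=[
    [0,0,-0.035,0,0],
    [0,0,-0.035,0,0],
    [0,0,-0.03,0,0],
    [0,0,-0.02,0,0],
    [0,0,-0.008,0,0],
    [0,0,0,0,0],
    [0,0,0,0,0],
  ],
)

```text
time_s: 23.37
eef_pos: [463.9, -395.1, 9.2]
ee_rot: [[0.923, 0.384, 0.0], [0.384, -0.923, -0.0], [0.0, 0.0, -1.0]]
contact_force: [0.2, -0.4, -3.3]
finger_gap: 18.1
gripper_force: 30.0
```

Run:
```python
from h import *
s=robot.state();t=s["eef_pos"];print(t,s["contact_force"])
for n in("top","side"):
    im,d=grab(n);P=pts(n,d);Z=P[...,2]
    k=(np.hypot(P[...,0]-t[0]-41.7,P[...,1]-t[1]-16.4)<40)&(abs(Z-t[2]-103)<9)&(im.min(-1)>110)
    if k.sum()>20:
        A=np.c_[P[k][:,:2]-P[k][:,:2].mean(0),np.ones(k.sum())]
        print(n,k.sum(),rect(P[k][:,:2]),"plane",np.linalg.lstsq(A,Z[k],rcond=None)[0].round(3))
    k=(im.max(-1)<60)&(abs(P[...,0]-500)<90)&(abs(P[...,1]+380)<90)&(Z>2)&(Z<14)
    for kk in comps(k,60):print("pad",kk.sum(),rect(P[kk][:,:2]))
```

```text
[ 463.8794223  -395.06961364    9.22966552] [ 0.1581594  -0.39690038 -3.25573301]
top 168 [ 508.6 -378.4   32.6   48.3   11.7] plane [ 7.60000e-02 -2.10000e-02  1.12813e+02]
pad 144 [ 529.4 -403.3   35.1   23.3   23.9]
pad 191 [ 474.9 -422.6   45.6   35.4   82.7]
```

Call:
send_rows(
  series=[
    [0,-0.005,-0.006,0,0],
    [0,0,-0.005,0,0],
    [0,0,-0.002,0,0],
    [0,0,-0.001,0,0],
    [0,0,-0.001,0,0],
    [0,0,0,0,0],
    [0,0,0,0,0],
  ],
)

```text
time_s: 24.05
eef_pos: [463.2, -400.4, -5.5]
ee_rot: [[0.923, 0.384, -0.0], [0.384, -0.923, -0.0], [-0.0, 0.0, -1.0]]
contact_force: [-4.2, 1.9, 4.8]
finger_gap: 17.7
gripper_force: 30.0
```

Call:
send_rows(
  series=[
    [0,0,-0.001,0,0],
    [0,0,-0.001,0,0],
    [0,0,0,0,0],
    [0,0,0,0,0.6],
    [0,0,0,0,0.6],
    [0,0,0,0,0.6],
    [0,0,0,0,0.6],
    [0,0,0,0,0.6],
    [0,0,0,0,0.6],
    [0,0,0,0,0.6],
  ],
)

```text
time_s: 24.88
eef_pos: [463.3, -400.1, -8.4]
ee_rot: [[0.923, 0.384, -0.0], [0.384, -0.923, 0.0], [-0.0, -0.0, -1.0]]
contact_force: [0.4, -0.2, -0.4]
finger_gap: 55.0
gripper_force: 0.0
```

Call:
send_rows(
  series=[
    [0,0,0.02,0,0.6],
    [0,0,0.035,0,0.6],
    [0,0,0.04,0,0.6],
    [0,0,0.04,0,0.6],
    [0,0.035,0.02,7,0.5],
    [0,0.035,0.01,7,0.5],
    [0,0.035,0,7,0.5],
    [0,0.035,0,7,0.5],
    [0,0,0,7,0.5],
    [0,0,0,7,0.5],
  ],
)

```text
time_s: 25.72
eef_pos: [463.6, -258.2, 157.2]
ee_rot: [[0.422, 0.907, 0.001], [0.907, -0.422, -0.0], [0.0, 0.001, -1.0]]
contact_force: [1.3, -0.3, -0.1]
finger_gap: 46.7
gripper_force: 0.0
```

```bash
cat > look.py <<'E'
from h import *
s=robot.state();t=s["eef_pos"];R=s["ee_rot"];print("tcp",t.round(1),"yaw_x",np.degrees(np.arctan2(R[1,0],R[0,0])).round(1),"gap",round(s["finger_gap"],1))
for n in("top","side"):
    im,d=grab(n);np.savez(f"/tmp/{n}.npz",im=im,d=d);P=pts(n,d);Z=P[...,2];X=P[...,0];Y=P[...,1]
    md=(Y<-300)&(Y>-470)&(X>300)&(X<570)
    k=md&(Z>80)&(Z<110)&(im.min(-1)>110)
    if k.sum()>30:
        A=np.c_[P[k][:,:2]-P[k][:,:2].mean(0),np.ones(k.sum())];print(n,"mallet head",k.sum(),rect(P[k][:,:2]),"plane",np.linalg.lstsq(A,Z[k],rcond=None)[0].round(3))
    for r,z,q,m in packs(im,P):
        near=np.hypot(X-r[0],Y-r[1]);bar=(near<72)&(Z>115)&(Z<138)&(im.max(-1)<110)
        print(n,"pack",r,"bar",bar.sum(),rect(P[bar][:,:2]) if bar.sum()>5 else None,"pins",[(kk.sum(),P[kk].mean(0).round(0).tolist()) for kk in comps((near<70)&(Z>63.5)&(Z<92)&(im.min(-1)>120),6)])
E
python3 look.py
```

```text
tcp [ 463.6 -258.2  157.2] yaw_x 65.1 gap 46.7
top pack [456.3  59.7 113.2 105.8  12.1] bar 120 [456.3  59.8  11.5 109.1  12.3] pins [(np.int64(28), [421.0, 23.0, 66.0]), (np.int64(22), [410.0, 78.0, 66.0])]
top pack [440.7 262.  113.6 106.6  16.5] bar 119 [441.1 261.1  12.  110.3  16.7] pins [(np.int64(26), [408.0, 224.0, 66.0]), (np.int64(24), [392.0, 277.0, 66.0])]
top pack [ 440.3 -188.7  113.3  107.6   13.2] bar 116 [ 440.7 -188.9   11.4  111.3   13.2] pins [(np.int64(26), [406.0, -225.0, 66.0]), (np.int64(23), [394.0, -171.0, 66.0])]
side mallet head 443 [ 506.9 -382.2   48.6   49.    65.3] plane [7.1000e-02 7.4000e-02 9.5563e+01]
side pack [456.7  59.2 114.6 109.5  11.8] bar 92 [457.   56.5  11.3 105.3  11.4] pins [(np.int64(24), [409.0, 79.0, 66.0]), (np.int64(24), [421.0, 24.0, 66.0])]
side pack [ 440.6 -189.1  113.5  109.8   12.7] bar 93 [ 441.1 -195.3   12.3   96.3   11. ] pins [(np.int64(33), [394.0, -171.0, 66.0]), (np.int64(37), [406.0, -224.0, 66.0])]
```

Call:
send_rows(
  series=[
    [-0.0038,0.0116,0,6.33,0.5],
    [-0.0038,0.0116,0,6.33,0.5],
    [-0.0038,0.0116,0,6.33,0.5],
    [-0.0038,0.0116,0,6.33,0.5],
    [-0.0038,0.0116,0,6.34,0.5],
    [-0.0038,0.0116,0,6.34,0.5],
    [0,0,-0.03,0,0.5],
    [0,0,-0.02,0,0.5],
    [0,0,0,0,0.5],
  ],
)

```text
time_s: 26.57
eef_pos: [437.8, -189.2, 102.5]
ee_rot: [[-0.213, 0.977, -0.006], [0.977, 0.213, 0.003], [0.004, -0.005, -1.0]]
contact_force: [-0.7, -0.2, -1.5]
finger_gap: 46.4
gripper_force: 0.0
```

Call:
send_rows(
  series=[
    [0.001,0,-0.02,0.5,0.5],
    [0,0,-0.012,0,0.5],
    [0,0,-0.004,0,0.5],
    [0,0,0,0,0.5],
    [0,0,0,0,0.5],
  ],
)

```text
time_s: 26.98
eef_pos: [441.7, -190.8, 71.5]
ee_rot: [[-0.225, 0.974, 0.0], [0.974, 0.225, -0.0], [-0.0, 0.0, -1.0]]
contact_force: [-0.1, 0.0, 0.0]
finger_gap: 46.3
gripper_force: 0.0
```

Call:
send_rows(
  series=[
    [-0.001,0.002,0,0,0.5],
    [0,0,0,0,0],
    [0,0,0,0,0],
    [0,0,0,0,0],
    [0,0,0,0,0],
    [0,0,0,0,0],
    [0,0,0,0,0],
    [0,0,0,0,0],
    [0,0,0,0,0],
    [0,0,0,0,0],
  ],
)

```text
time_s: 27.82
eef_pos: [440.1, -188.7, 70.8]
ee_rot: [[-0.226, 0.974, -0.001], [0.974, 0.226, -0.0], [0.0, -0.001, -1.0]]
contact_force: [-2.9, -0.4, 3.4]
finger_gap: 10.9
gripper_force: 30.0
```

Call:
send_rows(
  series=[
    [0,0,0.01,0,0],
    [0,0,0.02,0,0],
    [0,0,0.03,0,0],
    [0,0,0.03,-2,0],
    [0,0,0.03,-2,0],
    [0,0.005,0.025,-2,0],
    [0,0.005,0.017,-2,0],
    [0,0.005,0,-1.3,0],
    [0,0.005,0,0,0],
    [0,0,0,0,0],
  ],
)

```text
time_s: 28.65
eef_pos: [440.3, -167.4, 232.3]
ee_rot: [[-0.067, 0.998, -0.001], [0.998, 0.067, 0.001], [0.001, -0.001, -1.0]]
contact_force: [-0.2, 1.3, -6.9]
finger_gap: 11.4
gripper_force: 30.0
```

```bash
cat > carry.py <<'E'
# carried pack: bar and top face near the TCP
from h import *
s=robot.state();t=s["eef_pos"];R=s["ee_rot"];print("tcp",t.round(1),"yaw_x",np.degrees(np.arctan2(R[1,0],R[0,0])).round(1),"gap",round(s["finger_gap"],1),"F",s["contact_force"].round(1))
for n in("top","side"):
    im,d=grab(n);np.savez(f"/tmp/{n}.npz",im=im,d=d);P=pts(n,d);Z=P[...,2]-t[2];near=np.hypot(P[...,0]-t[0],P[...,1]-t[1])
    hsv=cv2.cvtColor(im,cv2.COLOR_RGB2HSV);Y=(hsv[...,0]>15)&(hsv[...,0]<35)&(hsv[...,1]>140)&(hsv[...,2]>70)
    k=Y&(near<110)&(abs(Z+11)<14)
    if k.sum()>40:
        A=np.c_[P[k][:,:2]-t[:2],np.ones(k.sum())];r=np.linalg.lstsq(A,P[k][:,2],rcond=None)[0]
        print(n,"top",k.sum(),rect(P[k][:,:2]),"plane",r.round(3))
    b=(near<75)&(abs(Z-58)<9)&(im.max(-1)<90)
    if b.sum()>8: print(n,"bar",b.sum(),rect(P[b][:,:2]),np.median(P[b][:,2]).round(1))
    if n=="side": save(im,"pics/carry.png")
E
python3 carry.py
```

```text
tcp [ 440.3 -167.4  232.3] yaw_x 93.9 gap 11.4 F [-0.2  1.3 -6.9]
top top 597 [ 440.1 -145.9  111.6   66.2    3.6] plane [-3.00000e-03 -3.20000e-02  2.23091e+02]
top bar 52 [ 439.  -130.7    8.9   38.2    6.4] 292.8
side top 1470 [ 441.1 -167.9  114.3  108.3    3.4] plane [9.00000e-03 4.00000e-02 2.21502e+02]
side bar 119 [ 441.7 -189.7   64.9   12.    87.5] 291.8
```

View pics/carry.png

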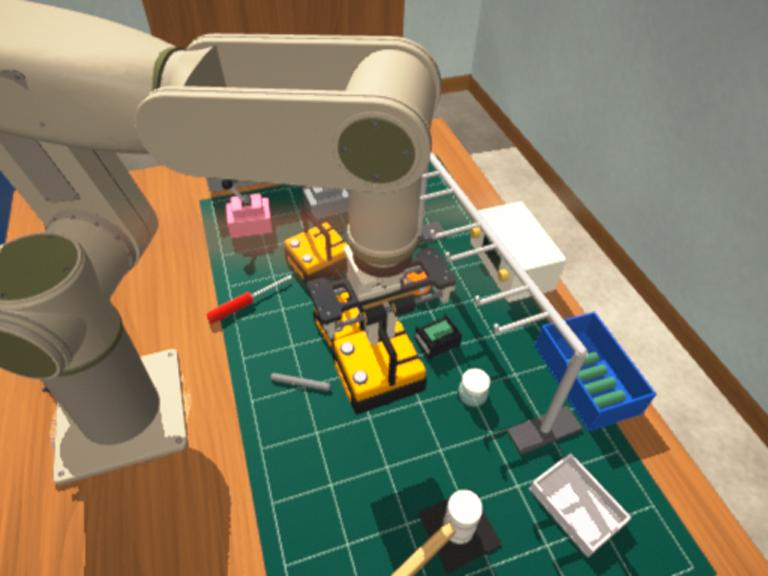

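The pack hangs level in the grip, square to the rack. The mallet stands on its pad at (462,515) and the other packs are in place. Moving over hook1.

Call:
send_rows(
  series=[
    [0.02,0,0,0,0],
    [0.035,0,0,0,0],
    [0.04,0,0,0,0],
    [0.04,0,0,0,0],
    [0.035,0,0,0,0],
    [0.025,0,0,0,0],
    [0.015,0,0,0,0],
    [0.007,0,0,0,0],
    [0,0,0,0,0],
    [0,0,0,0,0],
  ],
)

```text
time_s: 29.58
eef_pos: [656.6, -168.7, 231.6]
ee_rot: [[-0.066, 0.998, -0.002], [0.998, 0.066, 0.001], [0.001, -0.002, -1.0]]
contact_force: [-1.1, -0.1, -5.5]
finger_gap: 10.9
gripper_force: 30.0
```

```bash
cat >> carry.py <<'E'
    # prongs between bar and pack, seen from above
    for y0 in(-165,0,165):
        pass
E
python3 carry.py
```

```text
tcp [ 656.6 -168.7  231.6] yaw_x 93.8 gap 10.9 F [-1.1 -0.1 -5.5]
top top 230 [ 646.9 -152.8  126.    81.    56.9] plane [-1.600e-02 -4.300e-02  2.205e+02]
side top 1196 [ 654.2 -169.5  114.3  108.9    3.7] plane [3.00000e-03 4.10000e-02 2.21508e+02]
side bar 115 [ 658.6 -173.9   13.5  100.1    2.4] 291.7
```

Call:
send_rows(
  series=[
    [0,0,-0.008,0,0],
    [0,0,-0.008,0,0],
    [0,0,-0.005,0,0],
    [0,0,-0.003,0,0],
    [0,0,-0.002,0,0],
    [0,0,-0.001,0,0],
    [0,0,0,0,0],
    [0,0,0,0,0],
  ],
)

```text
time_s: 30.35
eef_pos: [657.7, -168.7, 206.1]
ee_rot: [[-0.065, 0.998, 0.001], [0.998, 0.065, -0.0], [-0.0, 0.001, -1.0]]
contact_force: [0.1, 0.4, -5.3]
finger_gap: 11.2
gripper_force: 30.0
```

Call:
send_rows(
  series=[
    [0,0,-0.001,0,0],
    [0,0,-0.001,0,0],
    [0,0,0,0,0],
    [0,0,0,0,0],
  ],
)

```text
time_s: 30.68
eef_pos: [658.0, -168.7, 205.3]
ee_rot: [[-0.066, 0.998, 0.002], [0.998, 0.066, -0.001], [-0.001, 0.002, -1.0]]
contact_force: [-3.2, 1.6, 5.2]
finger_gap: 11.4
gripper_force: 30.0
```

Call:
send_rows(
  series=[
    [0,0,0,0,0.3],
    [0,0,0,0,0.3],
    [0,0,0,0,0.3],
    [0,0,0,0,0.3],
    [0,0,0,0,0.3],
    [0,0,0,0,0.3],
    [0,0,0.01,0,0.3],
    [0,0,0.02,0,0.3],
    [0,0,0.03,0,0.3],
    [0,0,0.03,0,0.3],
  ],
)

```text
time_s: 31.52
eef_pos: [656.9, -168.3, 294.5]
ee_rot: [[-0.066, 0.998, -0.002], [0.998, 0.066, 0.001], [0.001, -0.002, -1.0]]
contact_force: [-0.2, -1.1, 1.0]
finger_gap: 27.8
gripper_force: 0.0
```

Call:
send_rows(
  series=[
    [-0.03,0.02,0,0,0.5],
    [-0.035,0.02,0,1,0.5],
    [-0.035,0.02,0,2,0.5],
    [-0.035,0.02,0,2,0.5],
    [-0.035,0.02,0,2,0.5],
    [-0.033,0.02,0,1.5,0.5],
    [0,0.03,0,0,0.5],
    [0,0.035,0,0,0.5],
    [0,0.035,-0.02,0,0.5],
    [0,0.01,-0.04,0,0.5],
  ],
)

```text
time_s: 32.35
eef_pos: [457.6, 65.3, 240.0]
ee_rot: [[-0.214, 0.977, 0.012], [0.977, 0.214, 0.002], [-0.001, 0.012, -1.0]]
contact_force: [2.1, -0.3, 0.2]
finger_gap: 46.2
gripper_force: 0.0
```

```bash
cat > hung.py <<'E'
from h import *
import sys
n=sys.argv[1] if len(sys.argv)>1 else "side"
im,d=grab(n);P=pts(n,d);hsv=cv2.cvtColor(im,cv2.COLOR_RGB2HSV)
Y=(hsv[...,0]>15)&(hsv[...,0]<35)&(hsv[...,1]>140)&(hsv[...,2]>70)&(P[...,0]>560)&(P[...,0]<730)&(P[...,2]>175)&(P[...,2]<215)
for k in comps(cv2.morphologyEx(Y.astype(np.uint8),cv2.MORPH_CLOSE,np.ones((9,9)))>0,100):
    k&=Y; p=P[k];A=np.c_[p[:,:2]-p[:,:2].mean(0),np.ones(len(p))];print("hung",k.sum(),rect(p[:,:2]),np.linalg.lstsq(A,p[:,2],rcond=None)[0].round(3))
E
python3 look.py; python3 hung.py
```

```text
tcp [457.6  65.3 240. ] yaw_x 102.4 gap 46.2
top mallet head 249 [ 506.6 -382.1   49.2   47.6   43.6] plane [-2.200e-02 -6.100e-02  9.544e+01]
side mallet head 448 [ 507.1 -381.5   49.3   49.    34.3] plane [6.2000e-02 9.0000e-02 9.5494e+01]
side pack [440.4 261.5 113.9 109.   17.6] bar 1 None pins [(np.int64(16), [392.0, 277.0, 66.0]), (np.int64(20), [407.0, 224.0, 66.0])]
side pack [455.9  59.7 112.9 111.7  11.7] bar 116 [456.9  59.6  12.  111.3  11.8] pins [(np.int64(20), [410.0, 80.0, 65.0]), (np.int64(23), [421.0, 25.0, 66.0])]
hung 1304 [ 660.1 -169.4  113.6  108.6    4.2] [6.10000e-02 4.60000e-02 1.93511e+02]
```

Call:
send_rows(
  series=[
    [0,-0.003,-0.04,0,0.5],
    [0,-0.002,-0.04,0,0.5],
    [0,0,-0.03,0,0.5],
    [0,0,-0.01,0,0.5],
    [0,0,0,0,0.5],
    [0,0,0,0,0.5],
  ],
)

```text
time_s: 33.0
eef_pos: [456.2, 55.8, 116.6]
ee_rot: [[-0.211, 0.977, 0.003], [0.977, 0.211, -0.0], [-0.001, 0.003, -1.0]]
contact_force: [-0.0, -0.7, 0.4]
finger_gap: 46.8
gripper_force: 0.0
```

Call:
send_rows(
  series=[
    [0,0.004,-0.025,0,0.5],
    [0,0,-0.015,0,0.5],
    [0,0,-0.005,0,0.5],
    [0,0,0,0,0.5],
    [0,0,0,0,0],
    [0,0,0,0,0],
    [0,0,0,0,0],
    [0,0,0,0,0],
    [0,0,0,0,0],
    [0,0,0,0,0],
  ],
)

```text
time_s: 33.83
eef_pos: [454.8, 60.4, 69.2]
ee_rot: [[-0.212, 0.977, 0.001], [0.977, 0.212, 0.0], [-0.0, 0.001, -1.0]]
contact_force: [1.0, -0.3, -0.1]
finger_gap: 11.5
gripper_force: 29.5
```

Call:
send_rows(
  series=[
    [0,0,0,0,0],
    [0,0,0,0,0],
    [0,0,0,0,0],
  ],
)

```text
time_s: 34.08
eef_pos: [455.0, 60.5, 69.2]
ee_rot: [[-0.212, 0.977, 0.001], [0.977, 0.212, 0.0], [-0.0, 0.001, -1.0]]
contact_force: [2.5, 0.8, 0.2]
finger_gap: 10.8
gripper_force: 30.0
```

Call:
send_rows(
  series=[
    [0,0,0.01,0,0],
    [0,0,0.02,0,0],
    [0,0,0.03,0,0],
    [0,-0.008,0.03,-2,0],
    [0,-0.012,0.03,-2,0],
    [0,-0.014,0.026,-2,0],
    [0,-0.014,0.018,-2,0],
    [0,-0.01,0,-0.6,0],
    [0,-0.005,0,0,0],
    [0,-0.001,0,0,0],
  ],
)

```text
time_s: 34.92
eef_pos: [453.3, -4.2, 230.6]
ee_rot: [[-0.063, 0.998, -0.004], [0.998, 0.063, 0.0], [0.001, -0.004, -1.0]]
contact_force: [0.5, -0.0, -7.2]
finger_gap: 11.1
gripper_force: 30.0
```

Call:
send_rows(
  series=[
    [0.02,0,0,0,0],
    [0.03,0,0,0,0],
    [0.035,0,0,0,0],
    [0.035,0,0,0,0],
    [0.03,0,0,0,0],
    [0.023,0,0,0,0],
    [0.013,0,0,0,0],
    [0.006,0,0,0,0],
    [0,0,0,0,0],
    [0,0,0,0,0],
  ],
)

```text
time_s: 35.75
eef_pos: [645.2, -3.1, 230.8]
ee_rot: [[-0.064, 0.998, -0.004], [0.998, 0.064, 0.0], [0.001, -0.004, -1.0]]
contact_force: [-0.4, -0.3, -7.0]
finger_gap: 10.8
gripper_force: 30.0
```

```bash
python3 carry.py; python3 hung.py
```

```text
tcp [645.2  -3.1 230.8] yaw_x 93.7 gap 10.8 F [-0.4 -0.3 -7. ]
top top 364 [642.6  -4.  112.1 105.3   3.9] plane [-2.90000e-02 -9.00000e-03  2.21437e+02]
top bar 41 [643.6  -5.4   8.3 108.6   4.7] 290.4
side top 951 [643.6  -3.8 115.4 108.6   4.2] plane [3.00000e-03 5.30000e-02 2.21984e+02]
side bar 68 [647.5 -30.3  59.7  11.2  87.8] 292.6
hung 250 [621.3 -32.7  74.7 149.7  51.8] [ 7.40000e-02 -8.40000e-02  2.02269e+02]
hung 1294 [ 659.7 -169.2  112.9  108.2    3.8] [6.2000e-02 4.7000e-02 1.9341e+02]
```

Call:
send_rows(
  series=[
    [0.002,0,-0.008,0,0],
    [0,0,-0.008,0,0],
    [0,0,-0.005,0,0],
    [0,0,-0.003,0,0],
    [0,0,-0.002,0,0],
    [0,0,-0.001,0,0],
    [0,0,-0.001,0,0],
    [0,0,0,0,0],
    [0,0,0,0,0],
  ],
)

```text
time_s: 36.65
eef_pos: [648.7, -3.6, 205.1]
ee_rot: [[-0.064, 0.998, 0.0], [0.998, 0.064, -0.0], [-0.0, 0.0, -1.0]]
contact_force: [-0.5, -0.5, -6.0]
finger_gap: 10.9
gripper_force: 30.0
```

Call:
send_rows(
  series=[
    [0,0,-0.001,0,0],
    [0,0,-0.001,0,0],
    [0,0,0,0,0],
    [0,0,0,0,0],
  ],
)

```text
time_s: 36.98
eef_pos: [649.0, -3.6, 204.0]
ee_rot: [[-0.064, 0.998, 0.002], [0.998, 0.064, -0.0], [-0.0, 0.002, -1.0]]
contact_force: [-1.7, 0.5, 1.0]
finger_gap: 10.9
gripper_force: 30.0
```

Call:
send_rows(
  series=[
    [0,0,0,0,0.3],
    [0,0,0,0,0.3],
    [0,0,0,0,0.3],
    [0,0,0,0,0.3],
    [0,0,0,0,0.3],
    [0,0,0,0,0.3],
    [0,0,0.01,0,0.3],
    [0,0,0.02,0,0.3],
    [0,0,0.03,0,0.3],
    [0,0,0.03,0,0.3],
  ],
)

```text
time_s: 37.82
eef_pos: [647.8, -3.5, 293.6]
ee_rot: [[-0.064, 0.998, -0.002], [0.998, 0.064, 0.0], [0.0, -0.002, -1.0]]
contact_force: [0.3, 0.5, 1.3]
finger_gap: 28.2
gripper_force: 0.0
```

Call:
send_rows(
  series=[
    [-0.025,0.025,0,1,0.5],
    [-0.026,0.032,0,2,0.5],
    [-0.026,0.032,0,2,0.5],
    [-0.026,0.032,0,2,0.5],
    [-0.026,0.032,0,2,0.5],
    [-0.026,0.032,0,2,0.5],
    [-0.026,0.032,0,1.8,0.5],
    [-0.025,0.03,0,0,0.5],
    [-0.002,0.018,-0.03,0,0.5],
    [0,0,-0.03,0,0.5],
  ],
)

```text
time_s: 38.65
eef_pos: [440.5, 265.7, 235.9]
ee_rot: [[-0.287, 0.958, 0.006], [0.958, 0.287, 0.004], [0.002, 0.007, -1.0]]
contact_force: [0.3, -0.3, -0.7]
finger_gap: 46.6
gripper_force: 0.0
```

```bash
python3 look.py; python3 hung.py; python3 hung.py top
```

```text
tcp [440.5 265.7 235.9] yaw_x 106.7 gap 46.6
top mallet head 252 [ 507.1 -382.7   48.9   47.7   30.4] plane [-1.2000e-02 -7.2000e-02  9.5569e+01]
top pack [440.3 262.  112.9 107.1  16.5] bar 87 [441.1 259.2  10.7 106.   17. ] pins [(np.int64(25), [408.0, 223.0, 66.0]), (np.int64(26), [393.0, 276.0, 65.0])]
side mallet head 445 [ 505.8 -381.9   47.8   47.8   70. ] plane [8.2000e-02 8.1000e-02 9.5642e+01]
side pack [440.5 260.8 114.9 109.7  16.5] bar 35 [440.7 262.6  10.7 109.2  18.5] pins [(np.int64(20), [391.0, 277.0, 67.0]), (np.int64(20), [409.0, 223.0, 67.0])]
hung 1003 [650.7  -4.8 113.4 108.4   5.2] [6.30000e-02 5.70000e-02 1.93216e+02]
hung 1306 [ 659.6 -169.   112.8  109.6    3.9] [5.80000e-02 4.70000e-02 1.93447e+02]
hung 1088 [ 659.3 -167.9  111.9  107.7    3.6] [ 4.80000e-02 -6.00000e-03  1.94186e+02]
hung 1076 [650.9  -4.6 112.7 106.    3.8] [ 4.30000e-02 -0.00000e+00  1.94216e+02]
```

Packs C and B hang steadily, tilted about 3°. Next is pack A, which has not moved.

Call:
send_rows(
  series=[
    [0,0,-0.04,0,0.5],
    [0,0,-0.04,0,0.5],
    [0,0,-0.025,0,0.5],
    [0,0,-0.01,0,0.5],
    [0,0,0,0,0.5],
    [0,0,0,0,0.5],
  ],
)

```text
time_s: 39.35
eef_pos: [442.1, 261.5, 120.3]
ee_rot: [[-0.282, 0.959, 0.002], [0.959, 0.282, 0.001], [0.0, 0.002, -1.0]]
contact_force: [0.5, 0.1, 1.2]
finger_gap: 47.0
gripper_force: 0.0
```

Call:
send_rows(
  series=[
    [-0.001,0,-0.025,0,0.5],
    [0,0,-0.018,0,0.5],
    [0,0,-0.006,0,0.5],
    [0,0,0,0,0.5],
    [0,0,0,0,0],
    [0,0,0,0,0],
    [0,0,0,0,0],
    [0,0,0,0,0],
    [0,0,0,0,0],
    [0,0,0,0,0],
  ],
)

```text
time_s: 40.18
eef_pos: [439.6, 261.5, 69.2]
ee_rot: [[-0.283, 0.959, 0.0], [0.959, 0.283, 0.0], [0.0, 0.0, -1.0]]
contact_force: [-2.1, -0.9, 1.3]
finger_gap: 11.7
gripper_force: 29.3
```

Call:
send_rows(
  series=[
    [0,0,0,0,0],
    [0,0,0,0,0],
    [0,0,0,0,0],
  ],
)

```text
time_s: 40.43
eef_pos: [439.4, 261.4, 69.1]
ee_rot: [[-0.283, 0.959, -0.0], [0.959, 0.283, -0.0], [0.0, -0.0, -1.0]]
contact_force: [-4.1, -1.6, 6.0]
finger_gap: 10.9
gripper_force: 30.0
```

Call:
send_rows(
  series=[
    [0,0,0.01,0,0],
    [0,0,0.02,0,0],
    [0,0,0.03,0,0],
    [0,-0.01,0.03,-2,0],
    [0,-0.018,0.03,-3,0],
    [0,-0.022,0.026,-3,0],
    [0,-0.022,0.018,-3,0],
    [0,-0.016,0,-1.8,0],
    [0,-0.009,0,0,0],
    [0,-0.003,0,0,0],
  ],
)

```text
time_s: 41.27
eef_pos: [439.2, 160.1, 232.2]
ee_rot: [[-0.063, 0.998, -0.001], [0.998, 0.063, -0.001], [-0.0, -0.001, -1.0]]
contact_force: [-0.6, -0.4, -5.7]
finger_gap: 10.8
gripper_force: 30.0
```

Call:
send_rows(
  series=[
    [0.02,0,0,0,0],
    [0.03,0,0,0,0],
    [0.035,0,0,0,0],
    [0.035,0,0,0,0],
    [0.032,0,0,0,0],
    [0.025,0,0,0,0],
    [0.015,0,0,0,0],
    [0.007,0,0,0,0],
    [0,0,0,0,0],
    [0,0,0,0,0],
  ],
)

```text
time_s: 42.1
eef_pos: [637.4, 161.9, 231.3]
ee_rot: [[-0.065, 0.998, -0.003], [0.998, 0.065, -0.0], [-0.0, -0.003, -1.0]]
contact_force: [-0.3, 0.1, -5.0]
finger_gap: 11.2
gripper_force: 30.0
```

```bash
python3 carry.py
```

```text
tcp [637.4 161.9 231.3] yaw_x 93.7 gap 11.2 F [-0.3  0.1 -5. ]
top top 286 [633.8 158.1 110.1  98.8   3.8] plane [-2.50000e-02  2.20000e-02  2.21826e+02]
side top 743 [634.7 162.  113.2 107.3   3.2] plane [0.00000e+00 5.40000e-02 2.22271e+02]
side bar 68 [639.2 161.6  13.6 107.5   3.5] 292.7
```

Call:
send_rows(
  series=[
    [0.0005,0,-0.008,0,0],
    [0,0,-0.008,0,0],
    [0,0,-0.005,0,0],
    [0,0,-0.003,0,0],
    [0,0,-0.002,0,0],
    [0,0,-0.001,0,0],
    [0,0,-0.001,0,0],
    [0,0,-0.001,0,0],
    [0,0,0,0,0],
    [0,0,0,0,0],
  ],
)

```text
time_s: 43.03
eef_pos: [639.3, 161.4, 204.3]
ee_rot: [[-0.064, 0.998, 0.001], [0.998, 0.064, 0.0], [0.0, 0.001, -1.0]]
contact_force: [-0.3, 0.4, -3.6]
finger_gap: 11.4
gripper_force: 30.0
```

Call:
send_rows(
  series=[
    [0,0,-0.001,0,0],
    [0,0,-0.0005,0,0],
    [0,0,0,0,0],
    [0,0,0,0,0],
    [0,0,0,0,0.3],
    [0,0,0,0,0.3],
    [0,0,0,0,0.3],
    [0,0,0,0,0.3],
    [0,0,0,0,0.3],
    [0,0,0,0,0.3],
  ],
)

```text
time_s: 43.87
eef_pos: [639.0, 161.4, 202.1]
ee_rot: [[-0.064, 0.998, -0.0], [0.998, 0.064, -0.0], [0.0, -0.0, -1.0]]
contact_force: [0.2, -0.2, -0.4]
finger_gap: 27.6
gripper_force: 0.0
```

Call:
send_rows(
  series=[
    [0,0,0.01,0,0.3],
    [0,0,0.02,0,0.3],
    [0,0,0.03,0,0.3],
    [0,0,0.03,0,0.3],
    [-0.03,0,0,0,0.1],
    [-0.04,0,0,0,0.1],
    [-0.04,0,0,0,0],
    [-0.04,0,0,0,0],
    [-0.04,0,0,0,0],
    [-0.04,0,0,0,0],
  ],
)

```text
time_s: 44.7
eef_pos: [407.3, 161.3, 292.9]
ee_rot: [[-0.064, 0.998, 0.001], [0.998, 0.064, 0.0], [0.0, 0.001, -1.0]]
contact_force: [1.2, 0.0, 0.8]
finger_gap: 0.3
gripper_force: 0.0
```

```bash
python3 hung.py; python3 hung.py top
python3 - <<'E'
from h import *
print(robot.state()["eef_pos"],robot.state()["finger_gap"])
for n in("top","side"):
    im,d=grab(n);P=pts(n,d);X,Y,Z=P[...,0],P[...,1],P[...,2]
    reg=(X>400)&(X<590)&(Y>385)&(Y<500)
    for lo,hi in((40,60),(60,80),(80,92),(92,105),(105,118),(118,130),(130,145),(145,165)):
        k=reg&(Z>lo)&(Z<hi)
        if k.sum()>2:print(n,lo,k.sum(),P[k][:,:2].mean(0).round(),P[k][:,:2].min(0).round(),P[k][:,:2].max(0).round(),im[k].mean(0).round())
    k=reg&(Z>44)&(Z<54); print(rect(P[k][:,:2]))
    k=(X>540)&(X<640)&(Y>320)&(Y<480)&(Z>20)&(Z<110)
    print("bottle",k.sum(),P[k].mean(0).round(),P[k].max(0).round())
    if n=="side": u,v=[int(x) for x in proj(n,[490,430,100])]; cv2.imwrite("pics/lever.png",cv2.resize(im[max(v-50,0):v+50,max(u-50,0):u+70],None,fx=5,fy=5,interpolation=cv2.INTER_CUBIC)[:,:,::-1])
E
```

```text
hung 732 [639.7 161.6 112.8 109.4   4.1] [4.60000e-02 5.80000e-02 1.93493e+02]
hung 991 [651.2  -3.7 114.2 109.    4.1] [5.9000e-02 5.9000e-02 1.9328e+02]
hung 1302 [ 658.9 -170.1  113.7  108.1    1.8] [5.80000e-02 4.60000e-02 1.93577e+02]
hung 1090 [ 659.5 -167.6  112.6  107.6    4. ] [ 5.30000e-02 -5.00000e-03  1.94333e+02]
hung 1069 [650.9  -4.6 113.5 105.9   3.8] [4.10000e-02 2.00000e-03 1.94362e+02]
hung 1078 [639.7 161.9 111.5 106.3   3.8] [3.40000e-02 1.30000e-02 1.94089e+02]
[404.82242893 161.61932486 293.74708168] 0.6096726839028013
top 40 208 [537. 433.] [500. 406.] [559. 487.] [141. 147. 136.]
top 60 241 [521. 440.] [487. 419.] [544. 472.] [160. 163. 151.]
top 80 60 [509. 444.] [498. 429.] [519. 462.] [104. 101.  95.]
top 92 8 [500. 442.] [494. 440.] [503. 444.] [113. 109. 100.]
top 105 9 [495. 442.] [490. 439.] [500. 445.] [119. 115. 104.]
top 130 21 [486. 439.] [475. 431.] [492. 454.] [64. 69. 58.]
top 145 30 [482. 443.] [475. 435.] [488. 452.] [54. 55. 46.]
[528.8 446.3  59.   78.3   2.7]
bottle 149 [549. 437.  52.] [559. 480.  79.]
side 40 247 [503. 427.] [457. 404.] [562. 485.] [137. 136. 129.]
side 60 188 [506. 438.] [472. 416.] [543. 471.] [154. 152. 145.]
side 80 34 [510. 440.] [477. 421.] [533. 462.] [116. 111. 107.]
side 92 7 [499. 443.] [495. 437.] [503. 448.] [136. 126. 115.]
side 105 10 [493. 443.] [488. 438.] [500. 449.] [154. 128. 109.]
side 118 4 [489. 443.] [485. 442.] [493. 445.] [150. 121. 100.]
side 130 13 [485. 436.] [480. 432.] [493. 440.] [73. 55. 43.]
side 145 6 [486. 440.] [482. 437.] [491. 447.] [82. 59. 44.]
[5.080e+02 4.450e+02 1.014e+02 8.090e+01 3.000e-01]
bottle 82 [550. 424.  46.] [562. 469.  78.]
```

View pics/lever.png

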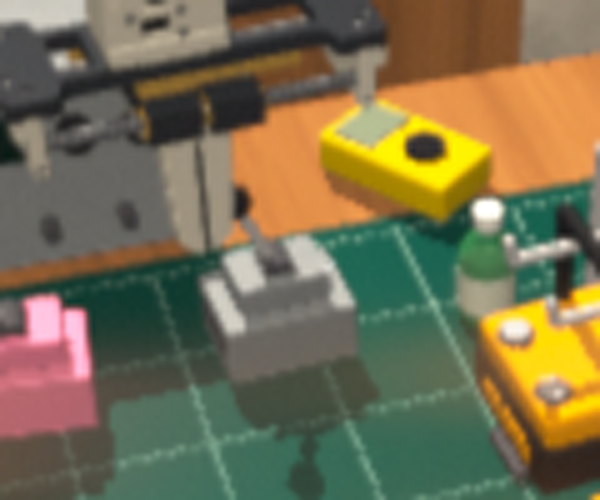

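The packs all hang level on hooks 1, 2 and 3. The crop shows the charger lever leaning toward the robot, ball at (240,200), which works out to about world (484,441,142). I'll push it toward +x with shut fingers.

Call:
send_rows(
  series=[
    [0.003,0.04,0,0,0],
    [0.003,0.04,0,0,0],
    [0.003,0.04,0,0,0],
    [0.003,0.04,0,0,0],
    [0.003,0.04,0,0,0],
    [0.003,0.04,0,0,0],
    [0.003,0.04,0,0,0],
    [0.004,0,0,0,0],
    [0,0,-0.04,0,0],
    [0,0,-0.04,0,0],
  ],
)

```text
time_s: 45.73
eef_pos: [437.0, 444.0, 213.5]
ee_rot: [[-0.065, 0.998, 0.005], [0.998, 0.064, 0.004], [0.003, 0.005, -1.0]]
contact_force: [0.7, -0.1, -1.1]
finger_gap: 0.3
gripper_force: 0.0
```

Call:
send_rows(
  series=[
    [0,0,-0.04,0,0],
    [0,0,-0.04,0,0],
    [0,0,-0.035,0,0],
    [0,0,-0.02,0,0],
    [0,0,-0.006,0,0],
    [0,0,0,0,0],
    [0,0,0,0,0],
  ],
)

```text
time_s: 46.32
eef_pos: [435.3, 442.0, 72.4]
ee_rot: [[-0.063, 0.998, 0.001], [0.998, 0.063, 0.001], [0.001, 0.001, -1.0]]
contact_force: [0.9, -0.7, 0.3]
finger_gap: 0.7
gripper_force: 0.0
```

Call:
send_rows(
  series=[
    [0.015,0,0,0,0],
    [0.01,0,0,0,0],
    [0.008,0,0,0,0],
    [0.008,0,0,0,0],
    [0.008,0,0,0,0],
    [0.007,0,0,0,0],
    [0.006,0,0,0,0],
    [0.003,0,0,0,0],
    [0,0,0,0,0],
  ],
)

```text
time_s: 47.07
eef_pos: [499.7, 441.1, 71.1]
ee_rot: [[-0.063, 0.998, -0.0], [0.998, 0.063, -0.0], [-0.0, -0.0, -1.0]]
contact_force: [-0.1, -0.3, -1.0]
finger_gap: 0.7
gripper_force: 0.0
```

Call:
send_rows(
  series=[
    [0.003,0,0,0,0],
    [0.002,0,0,0,0],
    [0.002,0,0,0,0],
    [0,0,0,0,0],
  ],
)

```text
time_s: 47.4
eef_pos: [506.1, 441.4, 71.2]
ee_rot: [[-0.064, 0.998, -0.0], [0.998, 0.064, -0.0], [-0.0, -0.0, -1.0]]
contact_force: [-1.4, -0.2, -0.1]
finger_gap: 0.5
gripper_force: 0.4
```

Call:
send_rows(
  series=[
    [0.002,0,0,0,0],
    [0.002,0,0,0,0],
    [0.002,0,0,0,0],
    [0.002,0,0,0,0],
    [0,0,0,0,0],
  ],
)

```text
time_s: 47.82
eef_pos: [510.7, 441.5, 70.9]
ee_rot: [[-0.065, 0.998, -0.006], [0.998, 0.065, -0.001], [-0.001, -0.007, -1.0]]
contact_force: [-16.6, -1.7, 6.6]
finger_gap: 0.4
gripper_force: 8.6
```

The lever is at its stop. Backing away and checking.

Call:
send_rows(
  series=[
    [-0.015,0,0,0,0],
    [-0.025,0,0,0,0],
    [-0.03,0,0.01,0,0],
    [-0.01,0,0.04,0,0],
    [0,0,0.04,0,0],
    [-0.02,0,0.04,0,0],
    [-0.03,0.01,0.02,0,0],
    [-0.035,0.01,0,0,0],
    [-0.035,0.01,0,0,0],
    [-0.035,0,0,0,0],
  ],
)

```text
time_s: 48.65
eef_pos: [279.6, 472.9, 219.8]
ee_rot: [[-0.063, 0.998, 0.002], [0.998, 0.063, 0.003], [0.003, 0.002, -1.0]]
contact_force: [-0.2, 1.1, -0.5]
finger_gap: 0.6
gripper_force: 0.0
```

```bash
python3 hung.py top; python3 look.py | grep mallet
python3 - <<'E'
from h import *
a=[]
for n in("top","side"):
    im,d=grab(n);P=pts(n,d);X,Y,Z=P[...,0],P[...,1],P[...,2]
    k=(X>480)&(X<600)&(Y>410)&(Y<475)&(Z>105)&(Z<150)
    if k.any():print(n,"lever ball",k.sum(),P[k].mean(0).round(),P[k].max(0).round())
    a.append(im)
save(a[1],"pics/final.png")
E
```

```text
hung 1082 [ 659.7 -167.8  112.7  107.3    3.8] [ 5.10000e-02 -7.00000e-03  1.94312e+02]
hung 1060 [650.3  -4.6 112.4 105.7   4. ] [4.10000e-02 2.00000e-03 1.94323e+02]
hung 1071 [640.9 162.  111.3 106.5   3.9] [5.20000e-02 1.20000e-02 1.94074e+02]
top mallet head 260 [ 506.5 -382.    48.    48.5   88.2] plane [ 8.0000e-03 -7.6000e-02  9.5211e+01]
side mallet head 450 [ 506.9 -381.7   48.9   48.8   41.2] plane [6.6000e-02 9.5000e-02 9.5345e+01]
top lever ball 88 [539. 444. 137.] [554. 457. 150.]
side lever ball 53 [538. 443. 134.] [554. 454. 149.]
```

View pics/final.png

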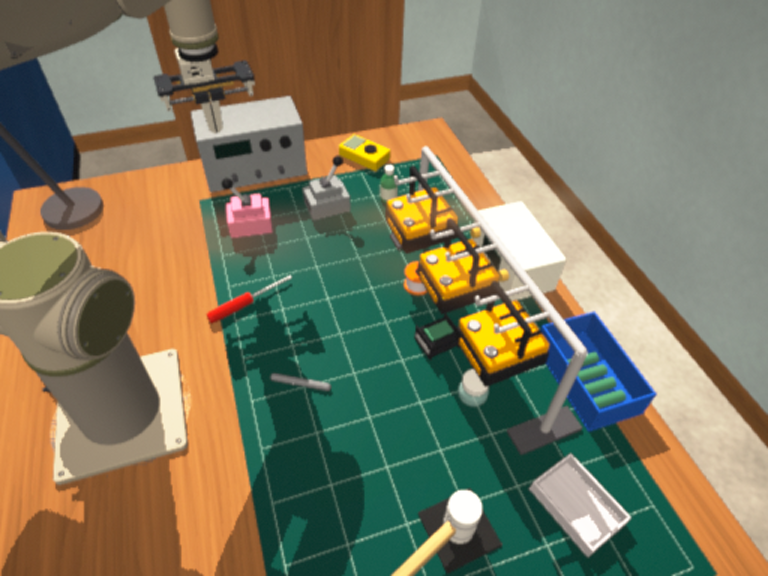

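Run:
```python
from h import *
for n in("top","side"):
    for tag in("before","after"):
        if tag=="before": f=np.load(f"/tmp/{n}0.npz");im,d=f["im"],f["d"]
        else: im,d=grab(n)
        P=pts(n,d);X,Y,Z=P[...,0],P[...,1],P[...,2]
        k=(X>440)&(X<600)&(Y>415)&(Y<472)&(Z>127)&(Z<160)&(im.max(-1)<130)
        p=P[k];A=np.c_[2*p,np.ones(len(p))];s=np.linalg.lstsq(A,(p**2).sum(1),rcond=None)[0];c=s[:3]
        print(n,tag,k.sum(),"sphere",c.round(1),"r",np.sqrt(s[3]+c@c).round(1),"mean",p.mean(0).round(1),"angle",np.arctan2(c[0]-508.3,c[2]-72).round(2),np.arctan2(p.mean(0)[0]-508.3,p.mean(0)[2]-75).round(2))
```

```text
top before 74 sphere [480.3 443.2 138.3] r 11.6 mean [480.1 440.8 144.2] angle -0.4 -0.39
top after 72 sphere [541.8 446.8 136.1] r 11.4 mean [541.2 444.  141.5] angle 0.48 0.46
side before 39 sphere [479.6 440.5 141.1] r 10.0 mean [478.9 438.  142.3] angle -0.39 -0.41
side after 37 sphere [542.5 447.2 136.6] r 10.6 mean [541.7 443.1 139.3] angle 0.49 0.48
```

The lever turned about 0.88 rad, so it may be a little short: the finger could have stopped on the box. I'll push again higher, at the ball, clear of the box.

Call:
send_rows(
  series=[
    [0.035,-0.01,0,0,0],
    [0.04,-0.01,0,0,0],
    [0.04,-0.01,0,0,0],
    [0.04,0,0,0,0],
    [0.02,0,-0.03,0,0],
    [0,0,-0.04,0,0],
    [0,0,-0.04,0,0],
    [0,0,-0.02,0,0],
    [0,0,0,0,0],
    [0,0,0,0,0],
  ],
)

```text
time_s: 49.83
eef_pos: [455.4, 440.0, 87.1]
ee_rot: [[-0.062, 0.998, -0.003], [0.998, 0.062, -0.002], [-0.002, -0.003, -1.0]]
contact_force: [0.2, 0.4, 1.4]
finger_gap: 0.6
gripper_force: 0.0
```

Call:
send_rows(
  series=[
    [0.02,0.003,0,0,0],
    [0.02,0,0,0,0],
    [0.008,0,0,0,0],
    [0.004,0,0,0,0],
    [0.003,0,0,0,0],
    [0.002,0,0,0,0],
    [0,0,0,0,0],
  ],
)

```text
time_s: 50.42
eef_pos: [512.2, 444.7, 89.2]
ee_rot: [[-0.064, 0.998, 0.0], [0.998, 0.064, 0.0], [0.0, 0.0, -1.0]]
contact_force: [-0.3, -0.0, -0.0]
finger_gap: 0.4
gripper_force: 0.0
```

Call:
send_rows(
  series=[
    [0.002,0,0,0,0],
    [0.002,0,0,0,0],
    [0.002,0,0,0,0],
    [0,0,0,0,0],
  ],
)

```text
time_s: 50.75
eef_pos: [513.0, 444.8, 88.8]
ee_rot: [[-0.066, 0.998, -0.009], [0.998, 0.066, -0.002], [-0.001, -0.009, -1.0]]
contact_force: [-22.7, -5.1, 13.0]
finger_gap: 0.6
gripper_force: 11.9
```

The lever stopped hard at the same place with the finger well clear of the box, so it was already fully over. Retreating, final check, then hand in.

Call:
send_rows(
  series=[
    [-0.02,0,0,0,0],
    [-0.03,0,0,0,0],
    [-0.03,0,0.03,0,0],
    [-0.02,0,0.04,0,0],
    [-0.03,0,0.03,0,0],
    [-0.04,0,0,0,0],
    [-0.03,0,0,0,0],
    [0,0,0,0,0],
    [0,0,0,0,0],
    [0,0,0,0,0],
  ],
)

```text
time_s: 51.58
eef_pos: [320.9, 444.5, 184.9]
ee_rot: [[-0.065, 0.998, 0.001], [0.998, 0.065, 0.0], [0.0, 0.001, -1.0]]
contact_force: [-0.3, -0.1, 0.6]
finger_gap: 0.5
gripper_force: 0.0
```

```bash
python3 hung.py top
python3 - <<'E'
from h import *
im,d=grab("top");P=pts("top",d);X,Y,Z=P[...,0],P[...,1],P[...,2]
k=(X>440)&(X<600)&(Y>415)&(Y<472)&(Z>127)&(Z<160)&(im.max(-1)<130);print("ball",P[k].mean(0).round(1))
print(robot.state()["eef_pos"]);print(robot.hand_in())
E
```

```text
hung 1080 [ 659.  -167.7  113.   107.3    2.5] [ 4.60000e-02 -2.00000e-03  1.94248e+02]
hung 1070 [650.5  -4.5 112.3 105.6   3.9] [4.20000e-02 4.00000e-03 1.94255e+02]
hung 1067 [641.1 161.7 111.7 106.    3.6] [4.90000e-02 1.20000e-02 1.94169e+02]
ball [541.1 444.3 141.6]
[321.60666732 444.20984529 184.54545881]
the job is handed in; nothing more can be done
None
```

The job is handed in at about 52 s; no verdict came back. All six pins read home, the mallet stands on its pad, and the three packs hang still on their own hooks (tilted about 3°). The charger lever is hard against its stop, though it measured about 0.9 rad of travel rather than 1.0.

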